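# Stand the fallen candle up and hold the stick lighter slanted at its wick

## Robot

A 7-joint arm with a two-finger parallel gripper is mounted at the origin on the work surface. World frame = base frame: x ahead of the robot, y to its left, z up, the work surface at z = 0. Lengths are in m, angles in degrees, forces in N, time in s.
With the tool pointing down it reaches from about 0.425 to 0.875 m from the base axis. Payload 4.7 kg.
Tool frame: the origin (TCP) lies on the front face of the gripper's body, between the roots of the fingers; the fingertips stand 70 mm ahead of it and the grasp point (between the pads) lies 51 mm ahead of it; z points along the fingers, y is the direction in which the jaws open and shut (so a half turn about z gives the same grasp; the last joint's range is limited). The gripper opens to 87 mm and grips with 3 to 60 N. Pads are 19 mm wide; open, the fingers measure 117 mm over their backs; the gripper's body (75 mm by 190 mm) begins 51 mm behind the grasp point.
Start: joints at [65.724, 18.392, -4.016, 83.108, 1.295, 78.541, -3.26], TCP at [0.276, -0.589, 0.292] pointing down, gripper open.
Joint ranges: [-163.93, 163.93], [-17.29, 119.83], [-79.2, 71.16], [3.27, 140.29], [-89.18, 269.18], [5.43, 117.66], [-154.24, 154.24]. Speed limits (degrees/s): [147.25, 147.25, 180, 180, 180, 180, 180].

## Interface

Orientations are given as [roll, pitch, yaw] about the fixed x, y, z axes, in that order (R = Rz(yaw) Ry(pitch) Rx(roll)).
In Python, from cell import env gives the robot as it stands.
- The arm moves only by the tool drive_tool, never from a script. Its argument "commands" is a list of rows, each a list of 7 numbers: the shift along the tool's x, y, z in cm, then the turn, a rotation vector about the tool's x, y, z in degrees, then the opening, from 0 (shut) to 1 (fully open). In form: [[tx, ty, tz, rx, ry, rz, hand], ...]. A call has 1 to 20 rows; each row shifts and turns the commanded pose from where the row before left it, along the tool's axes as they then stand; what a row does not reach is not made up. A row lasts 1/12 s, in which the tool goes at most 41.7 mm and 7.16 degrees, less where a joint would pass 70% of its speed; a pose out of reach is approached as far as the arm can. A call is refused whole if a number of a shift passes 4.17 or a number of a turn 7.16, either way. A call with a gripper value outside its range is refused whole. The fingers move at their own pace and stop on an object; "force" is the grip in N (left out, the last holds). Time passes only in rows, so rows that do not move let the fingers close. It gives the time, the measured TCP pose, the force and the opening at its end, in the units of the state.
- env.get_obs(): the state, without advancing time (a new reading comes with each control period).
- env.read_camera(name): name is "side" or "top"; returns a dict with "img" (480x640x3 uint8, blue, green, red), "mtx" (3x3 intrinsics, pixels), "pose" (4x4, takes a point from camera to world coordinates). Camera axes: x right, y down, z forward; pixel columns grow to the right and rows downward; lengths in m; the calibration is good to about 2 mm. A picture is of the moment at which its call begins. There is no depth.
- env.sign_off(): hands the job in, once; it reports no verdict.
The state is a dict: "time_s": time; "qpos": joint angles; "joint_velocities": joint speeds; "effort": joint torques, N m; "tool_pos": TCP position; "tool_rot": TCP orientation; "force": force on the tool from outside, world axes, zero at the start; "wrist_torque": the same for the moment, N m; "grip_width": finger opening in m.
Only numpy, scipy, OpenCV 4.12 (cv2) and the standard library are available. Lean on these libraries where they do the work, as an engineer would, in place of code of your own. Each camera call takes 0.05 s, during which the arm holds its last target.

## Task

The candle on its blue foot has been knocked over: set it gently upright on the shelf again and let go of it. Then draw the red stick lighter up out of its stand, turn it to a slant of about 45 degrees with the nozzle end low, so that your hand stays off to one side, and hold the nozzle tip right at the wick, ready to light, without touching the candle. Finish still holding the lighter there, and leave the stand and the other ornaments standing where they are.

Things in the scene. Friction and masses are not known exactly. Their poses are not given: they have to be found in the camera images.
- candle_mid (a point): Middle of the candle, on its axis 65 mm above the underside of its foot. One rigid piece, about 0.26 kg: a cream wax pillar, 38 mm in diameter, its top 115 mm above the underside, fixed in a blue foot: a disc 72 mm across, 8 mm thick, narrowing to a cup 50 mm across that ends 24 mm above the underside. z axis: along the candle from foot to wick (up when it stands).
- wick (a point): Top of the wick, on the candle's axis 125 mm above the underside of its foot; the thin wick stands 10 mm above the wax and does not resist touch. Axes as candle_mid. At the start the candle lies on the foot's rim and the edge of its wax top, about 9 degrees off level, the top end lower.
- lighter_handle (a point): Centre of the handle of the stick lighter (about 0.08 kg, 207 mm long): a red rounded bar, 104 mm long, 26 mm along its x and 18 mm along its y. z axis: along the lighter from nozzle to handle. At the start it is upright in its stand, nozzle down, its collar resting on the rim of the tube.
- lighter_tip (a point): Tip of the lighter's nozzle, on its axis, 155 mm from the handle's centre. The steel nozzle is straight, 9 mm in diameter and 90 mm long, below a dark collar 25 mm across. Axes as lighter_handle.
- stand_rim (a point): Centre of the top rim of the lighter stand, 104 mm above the shelf. The stand is loose and weighted (0.5 kg): a dark foot 84 mm across, 10 mm high, and an upright brass tube 94 mm long, 22 mm outside and 16 mm inside. The nozzle hangs 90 mm deep in it with 3.5 mm of play all round. z axis: up the tube.
- jar: Clear glass hurricane jar with a thick candle inside, up to 132 mm across and 190 mm tall; origin at the centre of its underside. An ornament to leave alone.
- pots: Nest of three terracotta pots, up to 116 mm across and 140 mm tall; origin at the centre of the underside. An ornament to leave alone.
- vase: White ceramic bud vase, 96 mm across and 145 mm tall; origin at the centre of the underside. An ornament to leave alone.
- toy: Chrome lighter-shaped fidget toy lying flat, 55 x 36 x 12 mm; origin at the centre of its underside. An ornament to leave alone.
- tealight: Amber glass tea-light holder, 72 mm across and 60 mm tall; origin at the centre of the underside. An ornament to leave alone.
Not all that is in view belongs to the job. There is more than one size of the part that bears lighter_handle; the job needs the smaller. What is shaped like the part that bears candle_mid but turquoise is not meant.

How it is judged:
By the outcome, as a careful person would: the job done as asked, in the order asked, and still so for the second after the job is handed in, while the arm keeps its last pose, push and grip.
It also fails if it takes over 64 s, if anything falls off the work surface, if the arm or the gripper's body presses on something with over 40 N, if the wrist force passes 120 N, or if a joint passes its speed limit or range.

## Working session

There is one attempt and no reset: what is moved stays moved. The work goes in short steps, Python scripts to look and compute and a tool call to move; the robot and the scene stay as the last step left them, time stands still between calls to the robot, and variables do not carry over. Pictures are saved under pics/ and viewed, and the job is handed in when it is done.

Besides the shell and the picture viewer there is one more tool, called as a command line: name --pt "numbers of a row" for each row, then --argument value for the rest. drive_tool: Moves the arm, as the interface text tells. Its arguments: {"type":"object","properties":{"commands":{"type":"array"},"force":{"type":"number"}},"required":["commands"]}

```bash
ls -la; mkdir -p pics
python3 - <<'E'
from cell import env
import cv2
print(env.get_obs())
for n in("side","top"):
    r=env.read_camera(n);cv2.imwrite(f"pics/{n}0.png",r["img"]);print(n,r["mtx"].tolist(),r["pose"].round(4).tolist())
E
```

```text
total 12
drwxr-xr-x  3 agent agent 4096 Dec  7 14:21 .
drwxr-xr-x 23 root  root  4096 Dec  7 14:20 ..
drwxr-xr-x  2 agent agent 4096 Dec  7 14:21 pics
{'time_s': 0.0, 'qpos': array([65.72297233, 18.43676524, -4.01390912, 83.17605228,  1.29778205,
       78.54234626, -3.2590187 ]), 'joint_velocities': array([ 0.01675068,  0.07011611, -0.08565395,  0.08185248,  0.01669745,
        0.05481527, -0.02217115]), 'effort': array([ 1.48043564e-04, -4.91282880e+01, -4.03704699e-01, -3.12534606e+01,
       -6.39087427e-02,  4.35312814e-02,  2.01410489e-04]), 'tool_pos': array([ 0.27531988, -0.58832793,  0.29117713]), 'tool_rot': array([-1.79890232e+02,  9.17685697e-03,  2.50868084e+01]), 'force': array([8.88643157e-01, 8.31275847e-01, 6.71181487e-04]), 'wrist_torque': array([ 0.01272673, -0.0324555 , -0.0190245 ]), 'grip_width': 0.08720340075860351}
side [[583.994984835387, 0.0, 306.39315013092437], [0.0, 583.994984835387, 244.66108131266245], [0.0, 0.0, 1.0]] [[-0.8864, -0.2527, 0.3878, 0.1457], [-0.4628, 0.5003, -0.7318, 0.9378], [-0.0091, -0.8282, -0.5604, 0.7818], [0.0, 0.0, 0.0, 1.0]]
top [[482.6339469278515, 0.0, 312.7438845438609], [0.0, 482.6339469278515, 235.28046143908125], [0.0, 0.0, 1.0]] [[-0.0059, -0.9888, 0.1492, 0.4675], [-0.9999, 0.0038, -0.0142, 0.0611], [0.0135, -0.1493, -0.9887, 1.0662], [0.0, 0.0, 0.0, 1.0]]
```

View pics/side0.png

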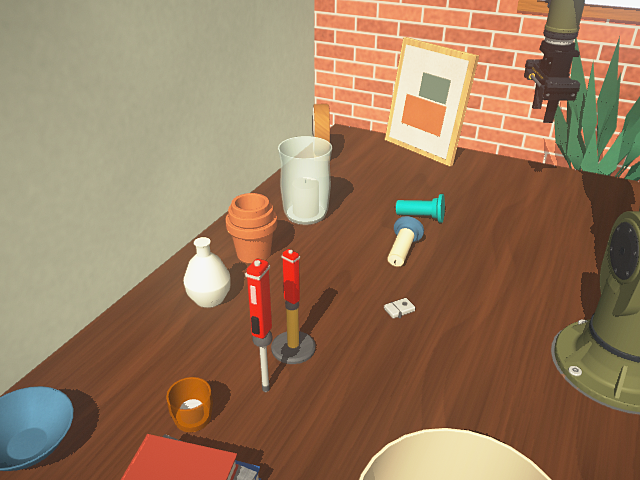

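View pics/top0.png

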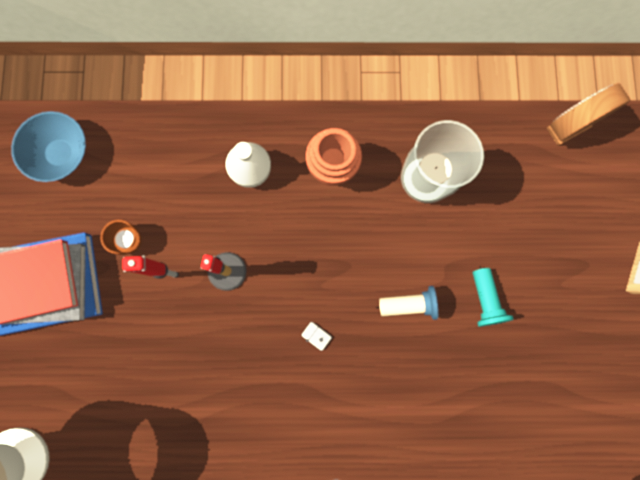

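Candidates:
- **Candle:** cream with a blue foot at side (405,240) / top (408,304). The turquoise one at side (420,208) / top (488,297) is not meant.
- **Lighter:** the small red one in the stand at side (291,280) / top (212,263). The larger red one at side (259,300) / top (140,265) is not meant.
- **Also red:** the books at the lower left.

Next I'll take one close crop to check, then measure.

```bash
cat > h.py <<'E'
import cv2,numpy as np
from cell import env
from scipy.spatial.transform import Rotation as Ro
def cam(n):
    r=env.read_camera(n);return r["img"],np.array(r["mtx"]),np.array(r["pose"])
def ray(K,P,uv):
    d=P[:3,:3]@np.linalg.solve(K,np.array([uv[0],uv[1],1.]));return P[:3,3],d/np.linalg.norm(d)
def onz(K,P,uv,z):
    o,d=ray(K,P,uv);return o+d*(z-o[2])/d[2]
def proj(K,P,X):
    c=P[:3,:3].T@(np.asarray(X)-P[:3,3]);p=K@c;return p[:2]/p[2]
def tri(a,b):
    A=np.zeros((3,3));v=np.zeros(3)
    for o,d in(a,b):
        M=np.eye(3)-np.outer(d,d);A+=M;v+=M@o
    X=np.linalg.solve(A,v);return X,[np.linalg.norm(np.cross(X-o,d)) for o,d in(a,b)]
E
python3 - <<'E'
from h import *
s,Ks,Ps=cam("side");t,Kt,Pt=cam("top")
a=cv2.resize(s[180:380,220:460],None,fx=2.5,fy=2.5,interpolation=cv2.INTER_CUBIC)
b=cv2.resize(t[230:350,110:450],None,fx=2.3,fy=2.3,interpolation=cv2.INTER_CUBIC)
cv2.imwrite("pics/cs.png",a);cv2.imwrite("pics/ct.png",b)
for n,K,P in(("side",Ks,Ps),("top",Kt,Pt)):print(n)
hs=cv2.cvtColor(t,cv2.COLOR_BGR2HSV)
def big(m,box):
    x0,y0,x1,y1=box;z=np.zeros_like(m);z[y0:y1,x0:x1]=m[y0:y1,x0:x1]
    c=max(cv2.findContours(z,cv2.RETR_EXTERNAL,cv2.CHAIN_APPROX_NONE)[0],key=cv2.contourArea);return c
c=big(cv2.inRange(hs,(18,20,120),(40,160,255)),(360,270,440,340));print("wax top",cv2.minAreaRect(c),cv2.boundingRect(c))
c=big(cv2.inRange(hs,(95,60,40),(125,255,255)),(400,270,460,340));print("foot top",cv2.minAreaRect(c),cv2.boundingRect(c))
c=big(cv2.inRange(hs,(0,0,60),(180,60,140)),(195,245,255,300));print("stand top",cv2.minEnclosingCircle(c),cv2.boundingRect(c))
E
```

```text
side
top
wax top ((401.5599060058594, 304.7384033203125), (18.102752685546875, 45.499332427978516), 85.36454010009766) (379, 294, 46, 22)
foot top ((430.3917541503906, 302.7218933105469), (31.562463760375977, 12.876228332519531), 83.9909896850586) (423, 287, 15, 32)
stand top ((226.47894287109375, 270.79473876953125), 18.905908584594727) (208, 253, 38, 37)
```

View pics/cs.png

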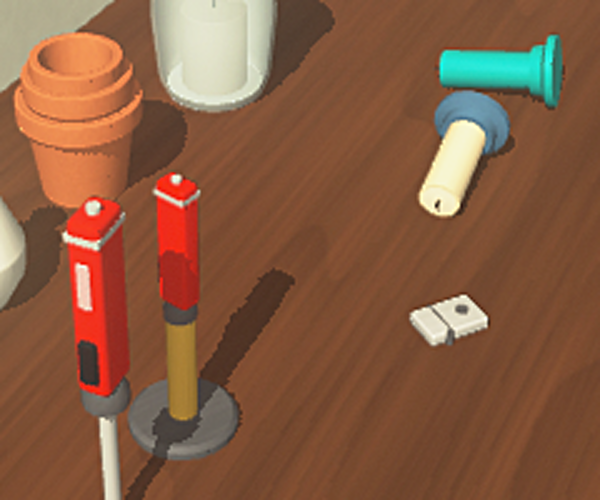

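View pics/ct.png

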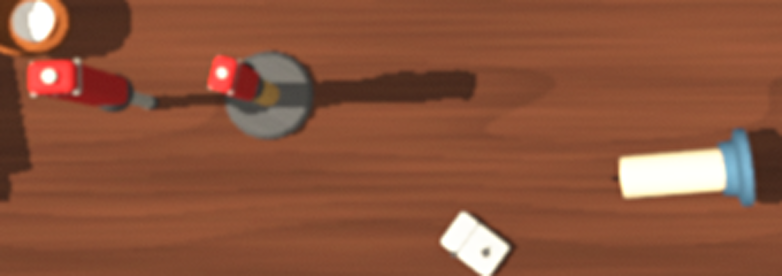

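Crops confirm both: the cream wax with blue foot, wick toward +y, and the shorter red lighter seated on the brass tube with the dark foot. Now I'll work out positions.

Run:
```python
from h import *
s,Ks,Ps=cam("side");t,Kt,Pt=cam("top")
S=lambda u,v,z:onz(Ks,Ps,(u,v),z).round(4)
T=lambda u,v,z:onz(Kt,Pt,(u,v),z).round(4)
print("stand foot top",T(226.5,270.8,.010),"side",S(293.5,347,.01))
# lighter top knob: crop coords
tt=lambda x,y:(110+x/2.3,230+y/2.3); ss=lambda x,y:(220+x/2.5,180+y/2.5)
def TR(a,b): return tri(ray(Kt,Pt,a),ray(Ks,Ps,b))
print("small knob",TR(tt(221,73),ss(175,180)))
print("big knob",TR(tt(49,76),ss(94,208)))
print("big tip side", [S(265.5,389,z) for z in(0,.02)],"top",T(177,273,0.03))
print("wick end", TR(tt(615,178),ss(438,206)))
# lying candle: wax top centre z .0188 , foot
print("wax end top", T(*tt(620,177),.0188)," junction wax/cup (s=24)",T(*tt(724,170),.0334))
print("foot underside outer",T(437.5,302,.036))
for n,uv,h in(("jar",(0,0),0),):pass
print("jar",T(428,180,0),"pots",T(333,160,.07),"vase",T(248,166,.05),"tea",T(121,238,.03),"toy",T(316,336,.012),"turq foot",T(495,320,.03),"turq end",T(484,270,.02))
```

```text
stand foot top [0.5492 0.2348 0.01  ] side [0.543  0.2441 0.01  ]
small knob (array([0.54893997, 0.23624265, 0.22001826]), [np.float64(8.821340693562784e-05), np.float64(8.82134069357106e-05)])
big knob (array([0.54184205, 0.3477956 , 0.27127724]), [np.float64(0.0007240901465543342), np.float64(0.0007240901465543416)])
big tip side [array([0.5419, 0.349 , 0.    ]), array([0.5317, 0.364 , 0.02  ])] top [0.5435 0.337  0.03  ]
wick end (array([ 0.46765236, -0.09313862,  0.01272623]), [np.float64(0.000602501415677436), np.float64(0.0006025014156775169)])
wax end top [ 0.4691 -0.0968  0.0188]  junction wax/cup (s=24) [ 0.4749 -0.191   0.0334]
foot underside outer [ 0.4788 -0.2176  0.036 ]
jar [ 0.7549 -0.2179  0.    ] pots [0.7806 0.0025 0.07  ] vase [0.7737 0.1863 0.05  ] tea [0.6196 0.4601 0.03  ] toy [0.4084 0.0403 0.012 ] turq foot [ 0.4402 -0.3402  0.03  ] turq end [ 0.5474 -0.3267  0.02  ]
```

```bash
cat >> h.py <<'E'
def Rof(rpy): return Ro.from_euler('xyz',rpy,degrees=True)
def axes(z,y):
    z=np.array(z,float);z/=np.linalg.norm(z);y=np.array(y,float);y-=z*(y@z);y/=np.linalg.norm(y)
    return Ro.from_matrix(np.c_[np.cross(y,z),y,z])
def goto(p,R,ob=None):
    o=ob or env.get_obs();R0=Rof(o["tool_rot"])
    print("t",round(o["time_s"],2),"pos",o["tool_pos"].round(4),"rot",o["tool_rot"].round(2),"q",o["qpos"].round(1),"w",round(o["grip_width"],4),"F",o["force"].round(1))
    d=np.array(p)-o["tool_pos"]
    print("shift cm tool-now",(R0.inv().apply(d)*100).round(2),"after turn",(R.inv().apply(d)*100).round(2),"turn deg",((R0.inv()*R).as_rotvec(degrees=True)).round(2))
E
python3 - <<'E'
from h import *
a=np.array([np.cos(np.radians(94.5)),np.sin(np.radians(94.5)),0]);y=np.array([a[1],-a[0],0])
goto([.469,-.114,.20],axes([0,0,-1],y))
goto([.469,-.114,.068],axes(-np.sin(np.radians(40))*a+[0,0,-np.cos(np.radians(40))],y))
E
```

```text
t 0.3 pos [ 0.2755 -0.5886  0.2919] rot [-179.97    0.     25.09] q [65.7 18.4 -4.  83.1  1.3 78.5 -3.3] w 0.0867 F [ 0.1 -0.4  0. ]
shift cm tool-now [ 37.65 -34.77   9.21] after turn [45.79 23.01  9.19] turn deg [-3.000e-02 -2.000e-02 -6.941e+01]
t 0.3 pos [ 0.2755 -0.5886  0.2919] rot [-179.97    0.     25.09] q [65.7 18.4 -4.  83.1  1.3 78.5 -3.3] w 0.0867 F [ 0.1 -0.4  0. ]
shift cm tool-now [ 37.65 -34.76  22.41] after turn [ 49.47  23.01 -12.28] turn deg [-24.21 -34.93 -66.42]
```

drive_tool --pt "2.35 -2.17 0 0 0 0 1" --pt "2.35 -2.17 0 0 0 0 1" --pt "2.35 -2.17 0 0 0 0 1" --pt "2.35 -2.17 0 0 0 0 1" --pt "2.35 -2.17 0 0 0 0 1" --pt "2.35 -2.17 0 0 0 0 1" --pt "2.35 -2.17 0 0 0 0 1" --pt "2.35 -2.17 0 0 0 0 1" --pt "2.35 -2.17 0 0 0 0 1" --pt "2.35 -2.17 0 0 0 0 1" --pt "2.35 -2.17 0 0 0 0 1" --pt "2.35 -2.17 0 0 0 0 1" --pt "2.35 -2.17 0 0 0 0 1" --pt "2.35 -2.17 0 0 0 0 1" --pt "2.35 -2.17 0 0 0 0 1" --pt "2.35 -2.17 0 0 0 0 1" --force 40

```text
time_s: 1.63
tool_pos: [0.4692, -0.1133, 0.2925]
tool_rot: [180.0, -0.0, 25.1]
force: [0.6, -1.6, -0.4]
grip_width: 0.0869
```

drive_tool --pt "0 0 0 0 0 -6.94 1" --pt "0 0 0 0 0 -6.94 1" --pt "0 0 0 0 0 -6.94 1" --pt "0 0 0 0 0 -6.94 1" --pt "0 0 0 0 0 -6.94 1" --pt "0 0 0 0 0 -6.94 1" --pt "0 0 0 0 0 -6.94 1" --pt "0 0 0 0 0 -6.94 1" --pt "0 0 0 0 0 -6.94 1" --pt "0 0 0 0 0 -6.94 1"

```text
time_s: 2.47
tool_pos: [0.4688, -0.1148, 0.2923]
tool_rot: [180.0, 0.0, 94.8]
force: [-0.7, -0.1, 0.2]
grip_width: 0.087
```

drive_tool --pt "0 0 0 0 -6.67 0 1" --pt "0 0 0 0 -6.67 0 1" --pt "0 0 0 0 -6.67 0 1" --pt "0 0 0 0 -6.67 0 1" --pt "0 0 0 0 -6.67 0 1" --pt "0 0 0 0 -6.67 0 1" --pt "0 0 0 0 0 0 1" --pt "0 0 0 0 0 0 1"

```text
time_s: 3.13
tool_pos: [0.4687, -0.1137, 0.2914]
tool_rot: [-179.8, 39.8, 94.8]
force: [0.3, -0.2, -0.9]
grip_width: 0.0871
```

Run:
```python
from h import *
a=np.array([np.cos(np.radians(94.5)),np.sin(np.radians(94.5)),0]);y=np.array([a[1],-a[0],0])
goto([.469,-.114,.068],axes(-np.sin(np.radians(40))*a+[0,0,-np.cos(np.radians(40))],y))
s,_,_=cam("side");t,_,_=cam("top");cv2.imwrite("pics/s1.png",s[100:350,250:600]);cv2.imwrite("pics/t1.png",t[200:400,300:560])
```

```text
t 3.13 pos [ 0.4687 -0.1137  0.2914] rot [-179.83   39.85   94.76] q [ 28.9  -0.6 -41.1 113.   40.1  77.5 -20.1] w 0.0871 F [ 0.3 -0.2 -0.9]
shift cm tool-now [14.29  0.07 17.17] after turn [14.33  0.02 17.13] turn deg [-0.01 -0.15  0.2 ]
```

View pics/s1.png

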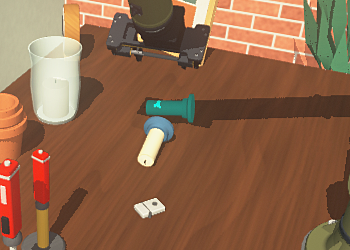

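The side view shows the gripper clear above the candle, jaws across its axis. Going straight down.

drive_tool --pt "1.3 0 1.56 0 0 0 1" --pt "1.3 0 1.56 0 0 0 1" --pt "1.3 0 1.56 0 0 0 1" --pt "1.3 0 1.56 0 0 0 1" --pt "1.3 0 1.56 0 0 0 1" --pt "1.3 0 1.56 0 0 0 1" --pt "1.3 0 1.56 0 0 0 1" --pt "1.3 0 1.56 0 0 0 1" --pt "1.3 0 1.56 0 0 0 1" --pt "0 0 0 0 0 0 1"

```text
time_s: 4.07
tool_pos: [0.4669, -0.1174, 0.1064]
tool_rot: [-179.6, 39.9, 94.5]
force: [-1.2, -0.3, -0.3]
grip_width: 0.0872
```

Run:
```python
from h import *
a=np.array([np.cos(np.radians(94.5)),np.sin(np.radians(94.5)),0]);y=np.array([a[1],-a[0],0])
goto([.469,-.114,.068],axes(-np.sin(np.radians(40))*a+[0,0,-np.cos(np.radians(40))],y))
s,_,_=cam("side");t,_,_=cam("top");cv2.imwrite("pics/s2.png",cv2.resize(s[120:320,320:520],None,fx=2.5,fy=2.5));cv2.imwrite("pics/t2.png",cv2.resize(t[220:380,320:520],None,fx=3,fy=3))
```

```text
t 4.07 pos [ 0.4669 -0.1174  0.1064] rot [-179.58   39.85   94.49] q [ 24.4  17.1 -39.9 122.1  55.4  68.2 -43.6] w 0.0872 F [-1.2 -0.3 -0.3]
shift cm tool-now [2.71 0.25 2.74] after turn [2.72 0.23 2.74] turn deg [-0.43 -0.15 -0.01]
```

View pics/s2.png

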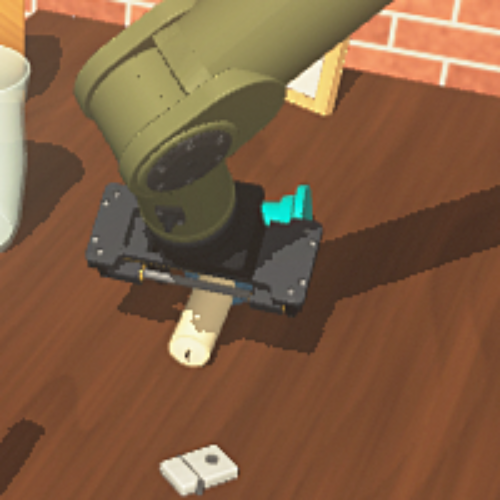

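View pics/t2.png

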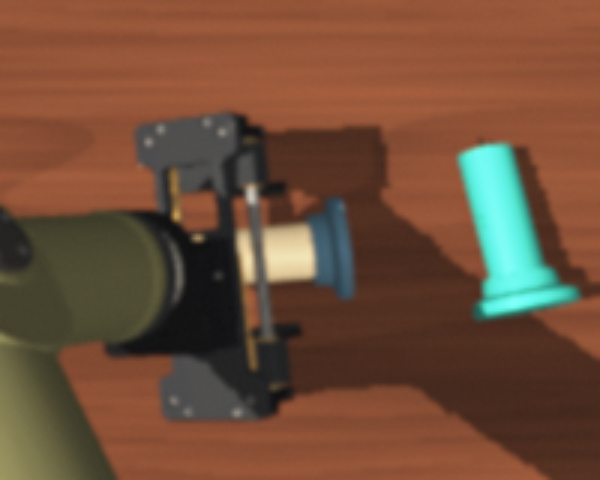

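Both views show the candle centred between the open fingers, fingertips short of the foot. Finishing the descent slowly.

drive_tool --pt "0.54 0.05 0.55 -0.1 0 0 1" --pt "0.54 0.05 0.55 -0.1 0 0 1" --pt "0.54 0.05 0.55 -0.1 0 0 1" --pt "0.54 0.05 0.55 -0.1 0 0 1" --pt "0.54 0.04 0.54 0 0 0 1" --pt "0 0 0 0 0 0 1" --pt "0 0 0 0 0 0 1"

```text
time_s: 4.75
tool_pos: [0.4708, -0.1122, 0.0705]
tool_rot: [179.7, 40.0, 94.6]
force: [-0.1, 0.2, 1.0]
grip_width: 0.087
```

Run:
```python
from h import *
a=np.array([np.cos(np.radians(94.5)),np.sin(np.radians(94.5)),0]);y=np.array([a[1],-a[0],0])
goto([.469,-.114,.068],axes(-np.sin(np.radians(40))*a+[0,0,-np.cos(np.radians(40))],y))
```

```text
t 4.75 pos [ 0.4708 -0.1122  0.0705] rot [179.72  40.01  94.59] q [ 22.4  21.7 -38.8 122.7  59.7  67.  -49.2] w 0.087 F [-0.1  0.2  1. ]
shift cm tool-now [ 0.03 -0.2   0.3 ] after turn [ 0.03 -0.2   0.3 ] turn deg [0.34 0.01 0.07]
```

drive_tool --pt "0 -0.2 0.2 0 0 0 1" --pt "0 0 0 0 0 0 0.5" --pt "0 0 0 0 0 0 0.3" --pt "0 0 0 0 0 0 0.3" --pt "0 0 0 0 0 0 0.3" --pt "0 0 0 0 0 0 0.3" --pt "0 0 0 0 0 0 0.3" --pt "0 0 0 0 0 0 0.3" --pt "0 0 0 0 0 0 0.3" --force 35

```text
time_s: 5.5
tool_pos: [0.4693, -0.1138, 0.0696]
tool_rot: [179.6, 40.0, 94.5]
force: [-0.3, 0.4, 1.3]
grip_width: 0.0415
```

drive_tool --pt "0 0 0 0 0 0 0" --pt "0 0 0 0 0 0 0" --pt "0 0 0 0 0 0 0" --pt "0 0 0 0 0 0 0" --pt "0 0 0 0 0 0 0" --pt "0 0 0 0 0 0 0"

```text
time_s: 6.0
tool_pos: [0.4694, -0.1137, 0.0696]
tool_rot: [179.6, 40.0, 94.5]
force: [0.1, 0.4, 0.8]
grip_width: 0.0374
```

drive_tool --pt "-0.3 0 -0.36 0 0 0 0" --pt "-0.8 0 -0.96 0 0 0 0" --pt "-1.15 0 -1.38 0 0 0 0" --pt "-1.15 0 -1.38 0 0 0 0" --pt "-1.15 0 -1.38 0 0 0 0" --pt "-1.15 0 -1.38 0 0 0 0" --pt "-1.15 0 -1.38 0 0 0 0" --pt "-1.15 0 -1.38 0 0 0 0" --pt "-1.15 0 -1.38 0 0 0 0" --pt "-1.15 0 -1.38 0 0 0 0" --pt "-1.15 0 -1.38 0 0 0 0"

```text
time_s: 6.92
tool_pos: [0.4675, -0.1128, 0.2486]
tool_rot: [179.7, 39.9, 94.6]
force: [0.4, -1.0, -3.2]
grip_width: 0.037
```

drive_tool --pt "0 0 0 0 4 0 0" --pt "0 0 0 0 6 0 0" --pt "0 0 0 0 6 0 0" --pt "0 0 0 0 6 0 0" --pt "0 0 0 0 6 0 0" --pt "0 0 0 0 6 0 0" --pt "0 0 0 0 6 0 0" --pt "0 0 0 0 0 0 0"

```text
time_s: 7.58
tool_pos: [0.4674, -0.1169, 0.2481]
tool_rot: [179.8, -0.1, 94.3]
force: [-0.3, -2.1, -3.3]
grip_width: 0.0374
```

Run:
```python
from h import *
g=np.radians(31);az=np.radians(-7.6);r=np.array([np.cos(az),np.sin(az),0]);z=np.cos(g)*r+[0,0,-np.sin(g)]
y=np.cross(z,[0,0,1]);print(y)
# x = y cross z ; want x up
R=axes(z,-y if np.cross(-y,z)[2]>0 else y);print(R.as_matrix().round(2))
goto(np.array([.60,-.08,.17])-.051*z,R)
s,_,_=cam("side");cv2.imwrite("pics/s3.png",cv2.resize(s[60:320,300:560],None,fx=2.2,fy=2.2))
```

```text
[-0.11336585 -0.84963755  0.        ]
[[ 0.51 -0.13  0.85]
 [-0.07 -0.99 -0.11]
 [ 0.86 -0.   -0.52]]
t 7.58 pos [ 0.4674 -0.1169  0.2481] rot [ 1.7975e+02 -1.4000e-01  9.4350e+01] q [ 4.100e+01  5.000e-01 -2.990e+01  1.089e+02  1.000e-01  7.040e+01
  1.540e+01] w 0.0374 F [-0.3 -2.1 -3.3]
shift cm tool-now [3.57 9.2  5.23] after turn [-0.18 -5.41  9.77] turn deg [-51.85  41.78  91.76]
```

View pics/s3.png

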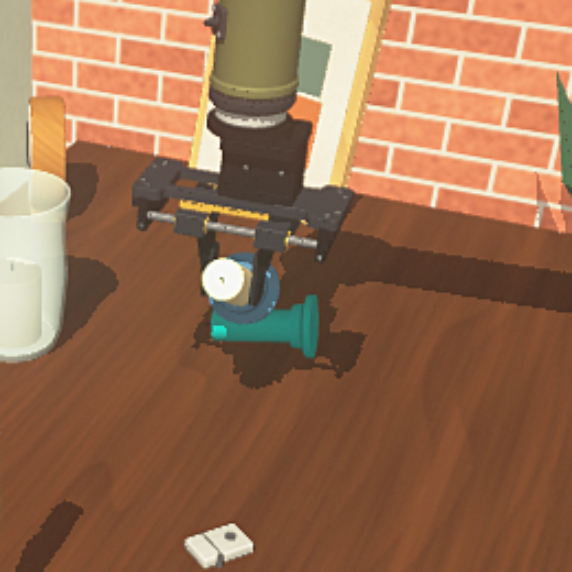

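drive_tool --pt "0 0 0 0 0 4 0" --pt "0 0 0 0 0 7 0" --pt "0 0 0 0 0 7 0" --pt "0 0 0 0 0 7 0" --pt "0 0 0 0 0 7 0" --pt "0 0 0 0 0 7 0" --pt "0 0 0 0 0 7 0" --pt "0 0 0 0 0 7 0" --pt "0 0 0 0 0 7 0" --pt "0 0 0 0 0 7 0" --pt "0 0 0 0 0 7 0" --pt "0 0 0 0 0 7 0" --pt "0 0 0 0 0 7 0" --pt "0 0 0 0 0 7 0" --pt "0 0 0 0 0 7 0" --pt "0 0 0 0 0 0 0"

```text
time_s: 8.97
tool_pos: [0.4679, -0.1116, 0.248]
tool_rot: [179.9, -0.3, -7.3]
force: [-0.5, 1.3, -3.4]
grip_width: 0.0373
```

```bash
cat >> h.py <<'E'
def upright(g,azd):
    g=np.radians(g);az=np.radians(azd);r=np.array([np.cos(az),np.sin(az),0]);z=np.cos(g)*r+[0,0,-np.sin(g)]
    return axes(z,[np.sin(az),-np.cos(az),0]),z
E
python3 - <<'E'
from h import *
R,z=upright(31,-7.6)
goto(np.array([.60,-.08,.17])-.051*z,R)
E
```

```text
t 8.97 pos [ 0.4679 -0.1116  0.248 ] rot [179.89  -0.25  -7.26] q [ 40.2   0.4 -29.9 109.1   0.3  70.4 -87. ] w 0.0373 F [-0.5  1.3 -3.4]
shift cm tool-now [ 8.31 -4.84  5.2 ] after turn [-0.15 -4.88  9.78] turn deg [-0.07 58.74  0.36]
```

drive_tool --pt "1.38 -0.8 0 0 0 0 0" --pt "1.38 -0.8 0 0 0 0 0" --pt "1.38 -0.8 0 0 0 0 0" --pt "1.38 -0.8 0 0 0 0 0" --pt "1.38 -0.8 0 0 0 0 0" --pt "1.38 -0.8 0 0 0 0 0" --pt "0 0 0 0 5 0 0" --pt "0 0 0 0 6 0 0" --pt "0 0 0 0 6 0 0" --pt "0 0 0 0 6 0 0" --pt "0 0 0 0 6 0 0" --pt "0 0 0 0 6 0 0" --pt "0 0 0 0 6 0 0" --pt "0 0 0 0 6 0 0" --pt "0 0 0 0 6 0 0" --pt "0 0 0 0 5.8 0 0" --pt "0 0 0 0 0 0 0"

```text
time_s: 10.38
tool_pos: [0.5568, -0.0642, 0.2474]
tool_rot: [-178.5, -50.7, -6.7]
force: [1.3, 0.0, -3.2]
grip_width: 0.0373
```

Run:
```python
from h import *
R,z=upright(31,-7.6)
goto(np.array([.60,-.08,.17])-.051*z,R)
s,Ks,Ps=cam("side");t,Kt,Pt=cam("top");cv2.imwrite("pics/s4.png",cv2.resize(s[20:280,240:600],None,fx=2.2,fy=2.2));cv2.imwrite("pics/t4.png",cv2.resize(t[150:350,300:500],None,fx=3,fy=3))
```

```text
t 10.38 pos [ 0.5568 -0.0642  0.2474] rot [-178.46  -50.68   -6.68] q [ 33.7 -13.8 -27.2 134.1 -39.    9.4 -55.9] w 0.0373 F [ 1.3  0.  -3.2]
shift cm tool-now [-3.89  1.08  3.29] after turn [-4.32  0.99  2.74] turn deg [-2.29  8.32  0.42]
```

View pics/s4.png

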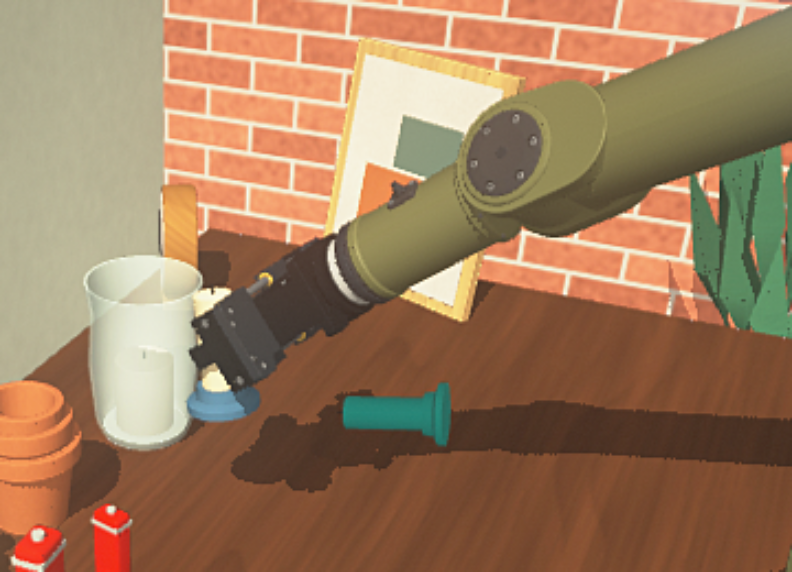

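View pics/t4.png

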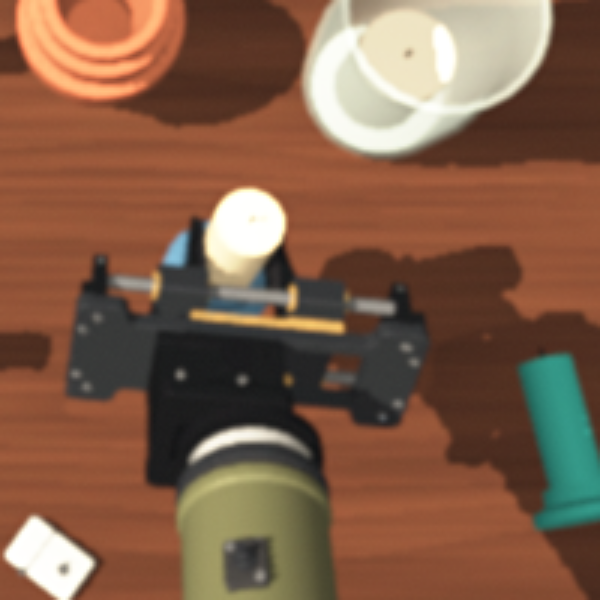

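drive_tool --pt "-0.52 0.22 0.97 0 0 0 0" --pt "-0.52 0.22 0.97 0 0 0 0" --pt "-0.52 0.22 0.97 0 0 0 0" --pt "-0.52 0.22 0.97 0 0 0 0" --pt "-0.52 0.22 0.97 0 0 0 0" --pt "0 0 0 -0.5 2 0 0" --pt "0 0 0 -0.6 2 0 0" --pt "0 0 0 -0.6 2 0 0" --pt "0 0 0 -0.6 2.3 0.4 0" --pt "0 0 0 0 0 0 0" --pt "0 0 0 0 0 0 0"

```text
time_s: 11.4
tool_pos: [0.5692, -0.0739, 0.25]
tool_rot: [179.9, -55.3, -7.4]
force: [-0.0, -0.1, -3.3]
grip_width: 0.0377
```

Run:
```python
from h import *
R,z=upright(31,-7.6)
goto(np.array([.62,-.08,.11])-.051*z,R)
s,Ks,Ps=cam("side");t,Kt,Pt=cam("top")
cv2.imwrite("pics/s5.png",cv2.resize(s[80:300,280:500],None,fx=2.7,fy=2.7,interpolation=cv2.INTER_CUBIC));cv2.imwrite("pics/t5.png",cv2.resize(t[150:350,300:500],None,fx=3,fy=3))
```

```text
t 11.4 pos [ 0.5692 -0.0739  0.25  ] rot [179.92 -55.31  -7.43] q [ 47.7 -13.8 -40.5 134.8 -88.9   5.5  -8.2] w 0.0377 F [-0.  -0.1 -3.3]
shift cm tool-now [-8.93 -0.08  7.08] after turn [-9.37 -0.07  6.49] turn deg [-0.06  3.69  0.09]
```

View pics/s5.png

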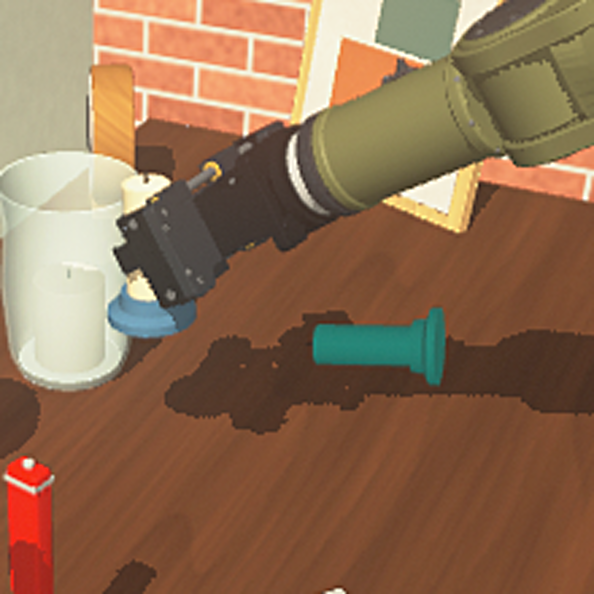

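Not viable as it stands: q5 and q6 are at their limits, with the tool too shallow in the arm's plane. I'll fit a kinematic model from logged pairs and find a placing pose with margin.

```bash
cat > kin.py <<'E'
import numpy as np,itertools
from scipy.spatial.transform import Rotation as Ro
from scipy.optimize import least_squares
D=[([65.72,18.40,-4.01,83.14,1.297,78.54,-3.26],[.2755,-.5886,.2919],[-179.97,0,25.09]),
([28.9,-.6,-41.1,113.,40.1,77.5,-20.1],[.4687,-.1137,.2914],[-179.83,39.85,94.76]),
([24.4,17.1,-39.9,122.1,55.4,68.2,-43.6],[.4669,-.1174,.1064],[-179.58,39.85,94.49]),
([22.4,21.7,-38.8,122.7,59.7,67.,-49.2],[.4708,-.1122,.0705],[179.72,40.01,94.59]),
([41.,.5,-29.9,108.9,.1,70.4,15.4],[.4674,-.1169,.2481],[179.75,-.14,94.35]),
([40.2,.4,-29.9,109.1,.3,70.4,-87.],[.4679,-.1116,.248],[179.89,-.25,-7.26]),
([33.7,-13.8,-27.2,134.1,-39.,9.4,-55.9],[.5568,-.0642,.2474],[-178.46,-50.68,-6.68]),
([47.7,-13.8,-40.5,134.8,-88.9,5.5,-8.2],[.5692,-.0739,.25],[179.92,-55.31,-7.43])]
LO=np.array([-163.93,-17.29,-79.2,3.27,-89.18,5.43,-154.24]);HI=np.array([163.93,119.83,71.16,140.29,269.18,117.66,154.24])
def fk(q,p,s):
    R=Ro.from_euler('z',p[0],degrees=True);x=np.array([0,0,p[1]])
    for i in range(7):
        R=R*Ro.from_euler('zyzyzyz'[i],s[i]*q[i],degrees=True)
        if i==1:x=x+R.apply([p[2],0,0])
        if i==2:x=x+R.apply([p[5],0,p[3]])
        if i==4:x=x+R.apply([p[6],0,p[4]])
        if i==6:
            R=R*Ro.from_euler('z',p[9],degrees=True);x=x+0
        if i==5:x=x+R.apply([p[7],0,p[8]])
    return x,R
def fit():
    best=None
    for s in itertools.product([1],[1],[1,-1],[1],[1,-1],[1],[1,-1]):
      for s1 in(1,-1):
        ss=(s1,)+s[1:]
        for a0 in (0,):
          for b0 in (0,90,180,-90):
            def f(p):
                r=[]
                for q,x,e in D:
                    X,R=fk(q,p,ss);r+=list((X-x)*10)+list((R.inv()*Ro.from_euler('xyz',e,degrees=True)).as_rotvec())
                return r
            o=least_squares(f,[a0,.3,0,.4,.4,0,0,0,.2,b0],max_nfev=60)
            if best is None or o.cost<best[0]:best=(o.cost,o.x,ss)
    return best
if __name__=="__main__":
    b=fit();print(b[0],b[1].round(4).tolist(),b[2])
    for q,x,e in D:
        X,R=fk(q,b[1],b[2]);print(((X-x)*1000).round(1),(R.inv()*Ro.from_euler('xyz',e,degrees=True)).as_rotvec(degrees=True).round(2))
E
python3 kin.py
```

```text
0.004358431093180759 [-2.0404, 0.2385, 0.0123, 0.4751, 0.5093, -0.011, 0.0024, -0.0003, 0.2942, 88.3336] (-1, 1, -1, 1, -1, 1, -1)
[ 2.   1.2 -1.1] [-0.    0.01 -0.38]
[-2.2 -0.1 -0.9] [-1.34 -0.08  0.08]
[-0.4 -0.6  1.8] [-1.23 -0.    0.15]
[ 0.2 -0.7  2.2] [-1.29 -0.    0.04]
[3.2 0.2 0.4] [ 0.05  0.07 -0.39]
[ 2.5  0.9 -0.5] [-0.01  0.1  -0.31]
[-1.9  1.4 -1.8] [1.56 0.1  0.39]
[ 0.4 -2.5 -0. ] [1.65 0.04 0.42]
```

```bash
cat > ik.py <<'E'
from kin import *
P=[-2.0404,.2385,.0123,.4751,.5093,-.011,.0024,-.0003,.2942,88.3336];S=(-1,1,-1,1,-1,1,-1)
def upr(g,azd):
    g=np.radians(g);az=np.radians(azd);r=np.array([np.cos(az),np.sin(az),0]);z=np.cos(g)*r+[0,0,-np.sin(g)];y=np.array([np.sin(az),-np.cos(az),0])
    return Ro.from_matrix(np.c_[np.cross(y,z),y,z]),z
mid=(LO+HI)/2;half=(HI-LO)/2
def ik(p,R,seeds,w=.003):
    best=None
    for q0 in seeds:
        def f(q):
            X,Rq=fk(q,P,S);return np.r_[(X-p)*10,(Rq.inv()*R).as_rotvec()*2,w*((q-mid)/half)**4]
        o=least_squares(f,np.clip(q0,LO+1,HI-1),bounds=(LO+.5,HI-.5),max_nfev=80,x_scale=50.)
        X,Rq=fk(o.x,P,S);e=np.linalg.norm(X-p)*1000,np.degrees((Rq.inv()*R).magnitude())
        m=min(np.minimum(o.x-LO,HI-o.x))
        if e[0]<4 and e[1]<2 and (best is None or m>best[0]):best=(m,o.x,e)
    return best
seeds=[np.array([a1,20,a3,110,a5,50,a7]) for a1 in(10,) for a3 in(-40,0,40) for a5 in(-60,60,150) for a7 in(-90,60)]
E
cat > srch.py <<'E'
from ik import *
for g in(31,51):
  for pos in((.47,-.10),(.60,-.08),(.75,-.05) ,(.5,.05)):
    for az in(-100,-60,-20,20,60,90,120):
        R,z=upr(g,az)
        b=ik(np.array([*pos,.07])-.051*z,R,seeds)
        print(g,pos,az,None if b is None else (round(b[0],1),b[1].round(0).tolist()),flush=True)
E
time timeout 570 python3 srch.py
```

```text
31 (0.47, -0.1) -100 (np.float64(28.9), [-28.0, 30.0, 6.0, 111.0, 46.0, 80.0, 123.0])
31 (0.47, -0.1) -60 (np.float64(3.1), [15.0, 21.0, -48.0, 137.0, 84.0, 75.0, 118.0])
31 (0.47, -0.1) -20 None
31 (0.47, -0.1) 20 None
31 (0.47, -0.1) 60 (np.float64(19.1), [88.0, 34.0, -49.0, 121.0, -38.0, 58.0, 39.0])
31 (0.47, -0.1) 90 (np.float64(37.8), [67.0, 41.0, -37.0, 102.0, -24.0, 80.0, 42.0])
31 (0.47, -0.1) 120 (np.float64(20.6), [60.0, 55.0, -49.0, 87.0, -2.0, 97.0, 40.0])
31 (0.6, -0.08) -100 (np.float64(27.6), [-14.0, 41.0, -9.0, 92.0, 53.0, 90.0, 126.0])
31 (0.6, -0.08) -60 (np.float64(19.4), [8.0, 30.0, -37.0, 121.0, 87.0, 75.0, 126.0])
31 (0.6, -0.08) -20 None
31 (0.6, -0.08) 20 (np.float64(4.4), [67.0, 21.0, -43.0, 136.0, 249.0, 32.0, 65.0])
31 (0.6, -0.08) 60 (np.float64(30.5), [73.0, 42.0, -48.0, 110.0, -38.0, 51.0, 30.0])
31 (0.6, -0.08) 90 (np.float64(37.8), [54.0, 49.0, -35.0, 88.0, -26.0, 80.0, 34.0])
31 (0.6, -0.08) 120 (np.float64(15.2), [47.0, 64.0, -49.0, 67.0, -2.0, 102.0, 34.0])
31 (0.75, -0.05) -100 (np.float64(18.1), [-12.0, 57.0, -12.0, 64.0, 58.0, 99.0, 136.0])
31 (
[... 2518 characters left out ...]
5.0, 53.0, 9.0])
51 (0.75, -0.05) 90 (np.float64(43.0), [37.0, 51.0, -35.0, 71.0, -12.0, 75.0, 16.0])
51 (0.75, -0.05) 120 (np.float64(18.7), [28.0, 62.0, -36.0, 48.0, -0.0, 99.0, 33.0])
51 (0.5, 0.05) -100 (np.float64(32.5), [-12.0, 27.0, -20.0, 104.0, 38.0, 82.0, 122.0])
51 (0.5, 0.05) -60 (np.float64(17.6), [16.0, 21.0, -57.0, 123.0, 61.0, 70.0, 135.0])
51 (0.5, 0.05) -20 None
51 (0.5, 0.05) 20 None
51 (0.5, 0.05) 60 (np.float64(12.2), [68.0, 14.0, -55.0, 128.0, -42.0, 42.0, 16.0])
51 (0.5, 0.05) 90 (np.float64(26.7), [53.0, 25.0, -43.0, 114.0, -24.0, 60.0, 26.0])
51 (0.5, 0.05) 120 (np.float64(40.5), [40.0, 34.0, -39.0, 100.0, -11.0, 76.0, 38.0])
real	4m5.349s
user	3m58.492s
sys	0m0.223s
```

```bash
cat > srch2.py <<'E'
from ik import *
R,z=upr(31,88);b=ik(np.array([.55,-.06,.07])-.051*z,R,seeds[:12]);print("place",b[0].round(1),b[1].round(0).tolist())
R,z=upr(31,88);b=ik(np.array([.55,-.06,.17])-.051*z,R,seeds[:12]);print("above",b[0].round(1),b[1].round(0).tolist())
for az in(-90,-45,0,45,90):
  for roll in(0,90,180):
    R,z=upr(45,az);R=R*Ro.from_euler('z',roll,degrees=True)
    b=ik(np.array([.55,-.06,.13])-.22*z,R,[s for s in seeds[::2]])
    print(az,roll,None if b is None else (round(b[0],1),b[1].round(0).tolist()),flush=True)
E
time timeout 570 python3 srch2.py
```

```text
place 41.4 [57.0, 43.0, -35.0, 98.0, -29.0, 76.0, 38.0]
above 33.8 [58.0, 35.0, -36.0, 96.0, -33.0, 84.0, 34.0]
-90 0 (np.float64(16.0), [1.0, 24.0, -42.0, 93.0, 49.0, 102.0, 134.0])
-90 90 (np.float64(27.6), [-45.0, 20.0, 18.0, 93.0, 34.0, 90.0, 57.0])
-90 180 (np.float64(27.5), [-45.0, 20.0, 18.0, 93.0, 34.0, 90.0, -34.0])
-45 0 None
-45 90 (np.float64(3.4), [-36.0, -14.0, -0.0, 128.0, 49.0, 66.0, 78.0])
-45 180 (np.float64(3.4), [-36.0, -14.0, -0.0, 128.0, 49.0, 66.0, -12.0])
0 0 None
0 90 None
0 180 None
45 0 (np.float64(13.6), [31.0, -4.0, 14.0, 119.0, -46.0, 74.0, 18.0])
45 90 (np.float64(13.7), [42.0, -4.0, 4.0, 119.0, -47.0, 74.0, -72.0])
45 180 (np.float64(0.5), [130.0, -15.0, -78.0, 118.0, -59.0, 84.0, -154.0])
90 0 (np.float64(23.6), [62.0, 31.0, -38.0, 82.0, -21.0, 94.0, 27.0])
90 90 (np.float64(22.9), [58.0, 30.0, -33.0, 82.0, -23.0, 95.0, -61.0])
90 180 (np.float64(15.2), [27.0, 27.0, 12.0, 83.0, -38.0, 102.0, -138.0])
real	0m39.568s
user	0m39.356s
sys	0m0.148s
```

drive_tool --pt "0 0 0 3.3 0 -2.3 0" --pt "0 0 0 4.9 0 -3.4 0" --pt "0 0 0 4.9 0 -3.4 0" --pt "0 0 0 4.9 0 -3.4 0" --pt "0 0 0 4.9 0 -3.4 0" --pt "0 0 0 0 0 0 0"

```text
time_s: 12.0
tool_pos: [0.569, -0.0776, 0.2493]
tool_rot: [-179.8, -55.3, 18.5]
force: [0.1, -2.0, -4.0]
grip_width: 0.037
```

Run:
```python
from h import *
R,z=upright(31,88)
goto(np.array([.55,-.06,.17])-.051*z,R)
```

```text
t 12.0 pos [ 0.569  -0.0776  0.2493] rot [-179.82  -55.26   18.46] q [ 36.9  -5.7 -15.3 130.7 -80.3  33.7  12.7] w 0.037 F [ 0.1 -2.  -4. ]
shift cm tool-now [-5.94  1.82  0.74] after turn [-5.93 -1.96  0.44] turn deg [ 58.25   3.21 -37.75]
```

Rotating works well and joints are moving off their limits. Continuing.

drive_tool --pt "0 0 0 4.9 0 -3.4 0" --pt "0 0 0 4.9 0 -3.4 0" --pt "0 0 0 4.9 0 -3.4 0" --pt "0 0 0 4.9 0 -3.4 0" --pt "0 0 0 4.9 0 -3.4 0" --pt "0 0 0 4.9 0 -3.4 0" --pt "0 0 0 4.9 0 -3.4 0" --pt "0 0 0 4.9 0 -3.4 0" --pt "0 0 0 4.9 0 -3.4 0" --pt "0 0 0 4.9 0 -3.4 0" --pt "0 0 0 4.9 0 -3.4 0" --pt "0 0 0 3 0 -2.1 0" --pt "0 0 0 0 2 0 0" --pt "0 0 0 0 2 0 0" --pt "0 0 0 0 0 0 0"

```text
time_s: 13.25
tool_pos: [0.5682, -0.075, 0.2485]
tool_rot: [-179.8, -59.5, 87.6]
force: [0.7, -1.2, -3.5]
grip_width: 0.0373
```

Run:
```python
from h import *
R,z=upright(31,88)
goto(np.array([.55,-.06,.13])-.051*z,R)
s,Ks,Ps=cam("side");t,Kt,Pt=cam("top")
cv2.imwrite("pics/s6.png",cv2.resize(s[80:300,280:560],None,fx=2.7,fy=2.7,interpolation=cv2.INTER_CUBIC));cv2.imwrite("pics/t6.png",cv2.resize(t[150:350,300:500],None,fx=3,fy=3))
```

```text
t 13.25 pos [ 0.5682 -0.075   0.2485] rot [-179.85  -59.46   87.6 ] q [ 38.7  27.5 -13.   94.1 -46.4  90.5  36.7] w 0.0373 F [ 0.7 -1.2 -3.5]
shift cm tool-now [-9.44 -1.85  2.15] after turn [-9.41 -1.88  2.23] turn deg [ 0.19 -0.46 -0.2 ]
```

View pics/s6.png

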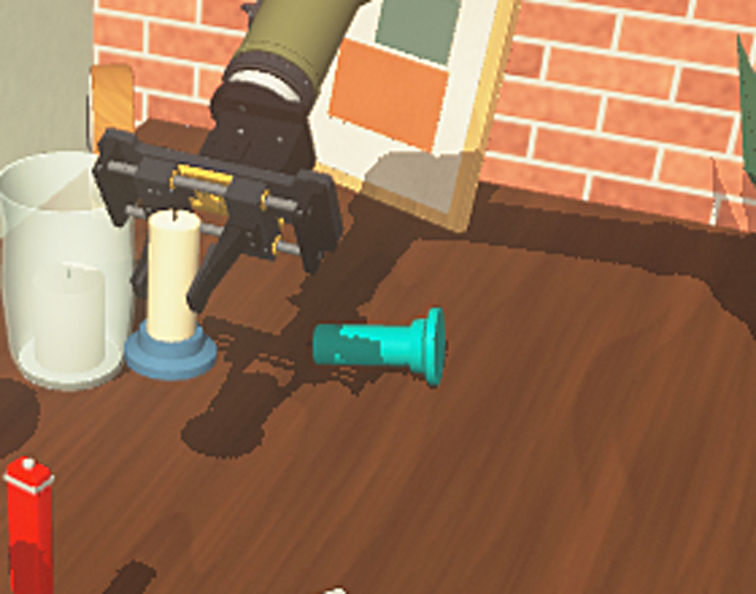

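View pics/t6.png

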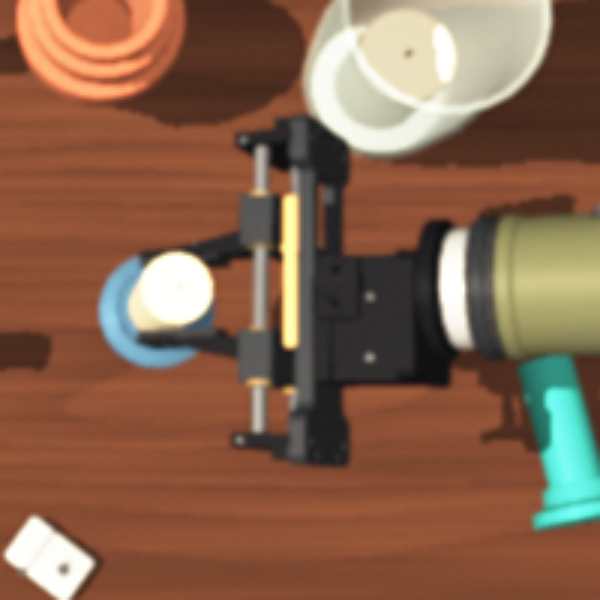

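```bash
cat > tilt.py <<'E'
from h import *
s,Ks,Ps=cam("side");t,Kt,Pt=cam("top")
def cnt(img,lo,hi,box):
    h=cv2.cvtColor(img,cv2.COLOR_BGR2HSV);m=cv2.inRange(h,lo,hi);x0,y0,x1,y1=box;z=np.zeros_like(m);z[y0:y1,x0:x1]=m[y0:y1,x0:x1]
    z=cv2.morphologyEx(z,cv2.MORPH_OPEN,np.ones((3,3)));return max(cv2.findContours(z,cv2.RETR_EXTERNAL,cv2.CHAIN_APPROX_NONE)[0],key=cv2.contourArea)
E
python3 - <<'E'
from tilt import *
cb=cnt(s,(95,60,40),(125,255,255),(310,180,370,235));cw=cnt(s,(18,20,110),(40,170,255),(320,140,370,215))
print("foot",cv2.boundingRect(cb),"wax",cv2.boundingRect(cw))
# wax axis in side: row midpoints over unoccluded rows
pts=cw[:,0,:];mid=[]
for r in range(pts[:,1].min()+6,pts[:,1].max()-3):
    x=pts[pts[:,1]==r,0]
    if len(x)>1: mid.append((r,(x.min()+x.max())/2,x.max()-x.min()))
mid=np.array(mid);print(mid[::4].tolist())
a,b=np.polyfit(mid[:,0],mid[:,1],1);print("side slope dx/dy",a)
W,e=tri(ray(Kt,Pt,(360,245)),ray(Ks,Ps,(344.8,158.5)));print("wick",W.round(4),e)
for tilt in(0,):
    p=[proj(Ks,Ps,W-[0,0,d]) for d in(.01,.10)];print("vertical slope",(p[1]-p[0])[0]/(p[1]-p[0])[1], "foot bottom expected side",proj(Ks,Ps,W-[0,0,.125]),"top",proj(Kt,Pt,W-[0,0,.121]))
E
```

```text
foot (326, 202, 34, 18) wax (334, 157, 20, 49)
[[163.0, 344.0, 18.0], [167.0, 344.0, 18.0], [171.0, 344.0, 18.0], [175.0, 343.5, 17.0], [179.0, 343.5, 17.0], [183.0, 343.0, 16.0], [187.0, 342.0, 14.0], [191.0, 341.5, 13.0], [195.0, 343.0, 16.0], [199.0, 343.0, 18.0]]
side slope dx/dy -0.05526315789473919
wick [ 0.57   -0.0286  0.2745] [np.float64(0.00040000735610842033), np.float64(0.0004000073561085391)]
vertical slope -0.03026781435017807 foot bottom expected side [342.95742733 212.70983384] top [353.07028449 253.41409575]
```

Wick triangulates to (0.570, −0.029, 0.275) and the foot lies right beneath it to under 1 px (tilt under 1°). Lowering: most of the way first, then slowly.

drive_tool --pt "0 -1.85 0 0 0 0 0" --pt "-1 0 0.34 0 0 0 0" --pt "-1 0 0.34 0 0 0 0" --pt "-1 0 0.34 0 0 0 0" --pt "-1 0 0.34 0 0 0 0" --pt "-1 0 0.34 0 0 0 0" --pt "-1 0 0.34 0 0 0 0" --pt "-1 0 0.34 0 0 0 0" --pt "-1 0 0.34 0 0 0 0" --pt "-1 0 0.34 0 0 0 0" --pt "-1 0 0.34 0 0 0 0" --pt "-1 0 0.34 0 0 0 0" --pt "-1 0 0.34 0 0 0 0" --pt "-0.8 0 0.3 0 0 0 0" --pt "0 0 0 0 0 0 0" --pt "0 0 0 0 0 0 0"

```text
time_s: 14.78
tool_pos: [0.5494, -0.1012, 0.1176]
tool_rot: [179.8, -59.4, 88.1]
force: [-0.4, 0.2, -3.2]
grip_width: 0.0375
```

Run:
```python
from h import *
R,z=upright(30.5,88)
goto(np.array([.549,-.105,.100]),R)
s,Ks,Ps=cam("side");t,Kt,Pt=cam("top")
cv2.imwrite("pics/s7.png",cv2.resize(s[120:320,300:500],None,fx=3,fy=3,interpolation=cv2.INTER_CUBIC));cv2.imwrite("pics/t7.png",cv2.resize(t[180:330,280:480],None,fx=3,fy=3))
```

```text
t 14.78 pos [ 0.5494 -0.1012  0.1176] rot [179.85 -59.41  88.09] q [ 40.1  37.1 -11.3  97.1 -43.8  83.8  47.5] w 0.0375 F [-0.4  0.2 -3.2]
shift cm tool-now [-1.71 -0.03  0.57] after turn [-1.72 -0.03  0.56] turn deg [0.08 0.09 0.05]
```

View pics/s7.png

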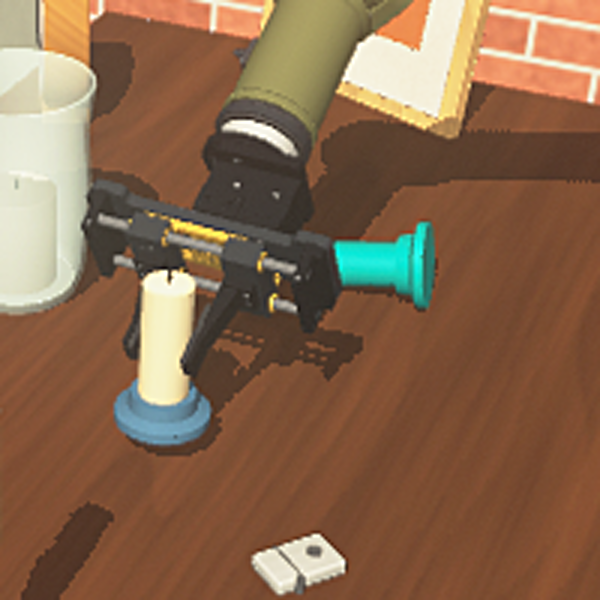

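Side view shows the candle upright, foot just off the board at (160,430) of the crop. I'll go down 1.5 cm, then feel for contact.

drive_tool --pt "-0.43 0 0.25 0 0 0 0" --pt "-0.43 0 0.25 0 0 0 0" --pt "-0.43 0 0.25 0 0 0 0" --pt "0 0 0 0 0 0 0"

```text
time_s: 15.22
tool_pos: [0.549, -0.1012, 0.1019]
tool_rot: [179.9, -59.4, 88.0]
force: [-0.3, -0.3, -3.5]
grip_width: 0.0375
```

drive_tool --pt "-0.09 0 0.05 0 0 0 0" --pt "-0.09 0 0.05 0 0 0 0" --pt "0 0 0 0 0 0 0"

```text
time_s: 15.47
tool_pos: [0.5495, -0.1014, 0.1009]
tool_rot: [179.8, -59.4, 88.2]
force: [-0.3, -1.4, -3.1]
grip_width: 0.0373
```

drive_tool --pt "-0.09 0 0.05 0 0 0 0" --pt "0 0 0 0 0 0 0"

```text
time_s: 15.63
tool_pos: [0.5495, -0.1015, 0.1]
tool_rot: [179.7, -59.3, 88.2]
force: [0.0, -0.5, -2.9]
grip_width: 0.0374
```

drive_tool --pt "-0.09 0 0.05 0 0 0 0" --pt "0 0 0 0 0 0 0"

```text
time_s: 15.8
tool_pos: [0.5495, -0.1015, 0.0989]
tool_rot: [179.8, -59.3, 88.2]
force: [0.6, -0.3, -3.2]
grip_width: 0.0373
```

drive_tool --pt "-0.09 0 0.05 0 0 0 0" --pt "0 0 0 0 0 0 0"

```text
time_s: 15.97
tool_pos: [0.5495, -0.1015, 0.0978]
tool_rot: [179.8, -59.3, 88.2]
force: [1.0, 0.1, -3.3]
grip_width: 0.0371
```

drive_tool --pt "-0.09 0 0.05 0 0 0 0" --pt "0 0 0 0 0 0 0"

```text
time_s: 16.13
tool_pos: [0.5495, -0.1015, 0.0968]
tool_rot: [179.8, -59.4, 88.2]
force: [-0.2, 0.9, -2.9]
grip_width: 0.0374
```

drive_tool --pt "-0.09 0 0.05 0 0 0 0" --pt "0 0 0 0 0 0 0"

```text
time_s: 16.3
tool_pos: [0.5495, -0.1016, 0.0957]
tool_rot: [179.8, -59.3, 88.2]
force: [0.0, 0.0, -2.8]
grip_width: 0.0373
```

drive_tool --pt "-0.06 0 0.035 0 0 0 0" --pt "0 0 0 0 0 0 0"

```text
time_s: 16.47
tool_pos: [0.5495, -0.1015, 0.0951]
tool_rot: [179.8, -59.4, 88.2]
force: [0.3, 0.0, -3.2]
grip_width: 0.0372
```

Run:
```python
from tilt import *
cv2.imwrite("pics/s8.png",cv2.resize(s[190:280,320:400],None,fx=6,fy=6,interpolation=cv2.INTER_CUBIC))
cb=cnt(s,(95,60,40),(125,255,255),(310,230,390,290));print(cv2.boundingRect(cb))
cv2.imwrite("pics/t8.png",cv2.resize(t[200:300,300:420],None,fx=5,fy=5,interpolation=cv2.INTER_CUBIC))
o=env.get_obs();print(o["tool_pos"],o["force"])
```

```text
(338, 258, 32, 18)
[ 0.54952134 -0.10155415  0.09520478] [-0.25469105 -0.01536952 -3.20933658]
```

View pics/s8.png

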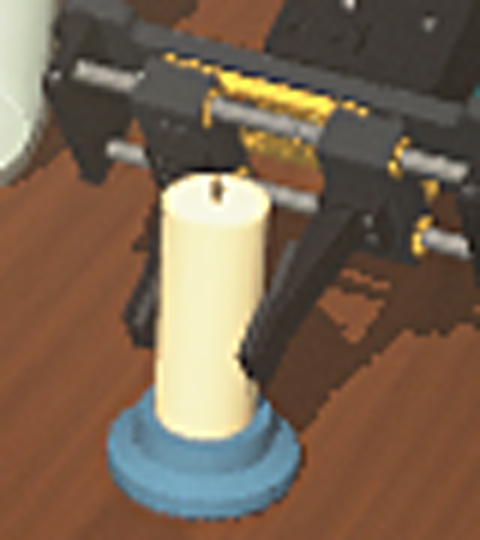

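View pics/t8.png

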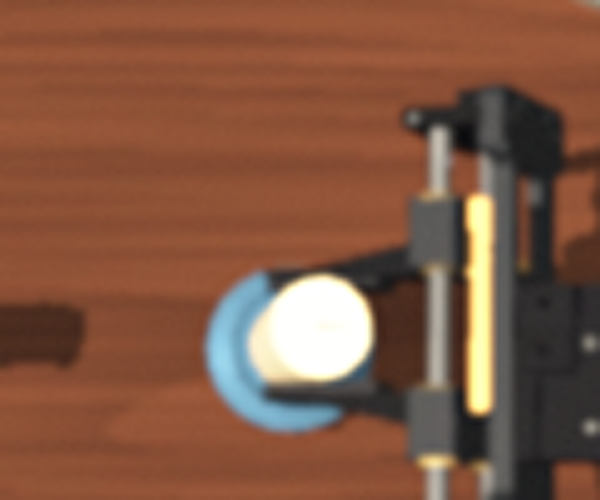

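Run:
```python
from tilt import *
W,e=tri(ray(Kt,Pt,(364.9,264.8)),ray(Ks,Ps,(356.3,220.3)));print("wick",W.round(4),e)
c=np.array([W[0],W[1],0])
for z in(0,.003,.006):
    q=[proj(Ks,Ps,c+[.036*np.cos(a),.036*np.sin(a),z]) for a in np.linspace(0,6.28,60)];q=np.array(q);print(z,"max row",q[:,1].max().round(1),"x",q[:,0].min().round(1),q[:,0].max().round(1),"top foot",proj(Kt,Pt,c+[0,0,z+.008]))
```

```text
wick [ 0.5504 -0.0548  0.1219] [np.float64(0.0005968976425637361), np.float64(0.0005968976425635363)]
0 max row 275.8 x 338.0 369.9 top foot [358.76388913 269.6551111 ]
0.003 max row 274.7 x 338.0 370.0 top foot [358.91144947 269.54716129]
0.006 max row 273.6 x 338.1 370.1 top foot [359.05984003 269.43860413]
```

drive_tool --pt "-0.06 0 0.035 0 0 0 0" --pt "0 0 0 0 0 0 0"

```text
time_s: 16.83
tool_pos: [0.5495, -0.1015, 0.0944]
tool_rot: [179.8, -59.3, 88.2]
force: [0.0, -0.1, -2.8]
grip_width: 0.0376
```

drive_tool --pt "-0.06 0 0.035 0 0 0 0" --pt "0 0 0 0 0 0 0"

```text
time_s: 17.0
tool_pos: [0.5495, -0.1016, 0.0937]
tool_rot: [179.8, -59.3, 88.2]
force: [0.1, -0.5, -2.7]
grip_width: 0.0376
```

drive_tool --pt "-0.06 0 0.035 0 0 0 0" --pt "0 0 0 0 0 0 0"

```text
time_s: 17.17
tool_pos: [0.5495, -0.1015, 0.093]
tool_rot: [179.8, -59.3, 88.2]
force: [-0.8, 0.2, -3.0]
grip_width: 0.0366
```

drive_tool --pt "-0.06 0 0.035 0 0 0 0" --pt "0 0 0 0 0 0 0"

```text
time_s: 17.33
tool_pos: [0.5496, -0.1015, 0.0926]
tool_rot: [179.7, -59.4, 88.2]
force: [-0.3, 0.1, -2.0]
grip_width: 0.0373
```

drive_tool --pt "-0.06 0 0.035 0 0 0 0" --pt "0 0 0 0 0 0 0"

```text
time_s: 17.5
tool_pos: [0.5497, -0.1014, 0.0924]
tool_rot: [179.7, -59.4, 88.2]
force: [-0.2, 0.4, 0.2]
grip_width: 0.0372
```

drive_tool --pt "-0.06 0 0.035 0 0 0 0" --pt "0 0 0 0 0 0 0"

```text
time_s: 17.67
tool_pos: [0.5498, -0.1013, 0.0922]
tool_rot: [179.7, -59.5, 88.3]
force: [-0.6, -0.4, 5.1]
grip_width: 0.0374
```

Contact felt. I'll relieve the push slightly and open gradually.

drive_tool --pt "0.05 0 -0.03 0 0 0 0" --pt "0 0 0 0 0 0 0.44" --pt "0 0 0 0 0 0 0.48" --pt "0 0 0 0 0 0 0.55" --pt "0 0 0 0 0 0 0.65" --pt "0 0 0 0 0 0 0.75" --pt "0 0 0 0 0 0 0.85" --pt "0 0 0 0 0 0 0.85" --pt "0 0 0 0 0 0 0.85" --pt "0 0 0 0 0 0 0.85"

```text
time_s: 18.5
tool_pos: [0.5495, -0.1016, 0.0916]
tool_rot: [179.8, -59.3, 88.2]
force: [0.0, 0.7, -0.5]
grip_width: 0.0724
```

Run:
```python
from tilt import *
o=env.get_obs();print(o["time_s"],o["tool_pos"],o["force"],o["grip_width"])
cv2.imwrite("pics/s9.png",cv2.resize(s[190:290,310:410],None,fx=5,fy=5,interpolation=cv2.INTER_CUBIC))
cv2.imwrite("pics/t9.png",cv2.resize(t[200:300,300:420],None,fx=5,fy=5,interpolation=cv2.INTER_CUBIC))
```

```text
18.6 [ 0.54955203 -0.10158776  0.09161607] [0.47648448 0.06289782 0.21940185] 0.07350089841555764
```

View pics/s9.png

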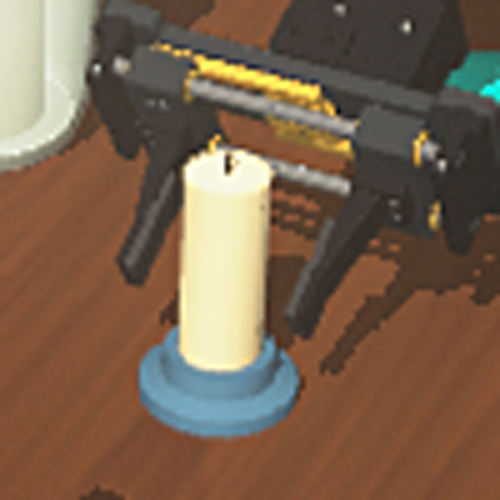

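View pics/t9.png

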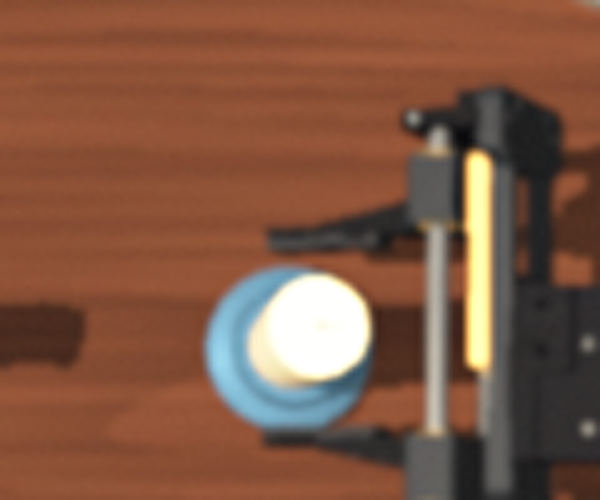

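Both views show the candle standing free with a gap on both sides. Withdrawing straight back and then up.

drive_tool --pt "0 0 -0.8 0 0 0 0.85" --pt "0 0 -2 0 0 0 0.85" --pt "0 0 -2.4 0 0 0 0.85" --pt "0 0 -2.4 0 0 0 0.85" --pt "0 0 -2.4 0 0 0 0.85" --pt "0 0 -2.4 0 0 0 0.85" --pt "2.1 0 -1.3 0 0 0 0.6" --pt "2.1 0 -1.3 0 0 0 0.6" --pt "2.1 0 -1.3 0 0 0 0.6" --pt "2.1 0 -1.3 0 0 0 0.6" --pt "2.1 0 -1.3 0 0 0 0.6" --pt "2.1 0 -1.3 0 0 0 0.6" --pt "2.1 0 -1.3 0 0 0 0.6" --pt "0 0 0 0 0 0 0.6"

```text
time_s: 19.77
tool_pos: [0.546, -0.2123, 0.3337]
tool_rot: [178.9, -59.1, 88.9]
force: [0.7, 0.7, 0.2]
grip_width: 0.0524
```

drive_tool --pt "0 0 0 0 -6 0 0.6" --pt "0 0 0 0 -6 0 0.6" --pt "0 0 0 0 -6 0 0.6" --pt "0 0 0 0 -6 0 0.6" --pt "0 0 0 0 -6 0 0.6" --pt "0 0 0 0 -6 0 0.6" --pt "0 0 0 0 -6 0 0.6" --pt "0 0 0 0 -6 0 0.6" --pt "0 0 0 0 -6 0 0.6" --pt "0 0 0 0 -5.5 0 0.6" --pt "0 0 0 0 0 0 0.6"

```text
time_s: 20.68
tool_pos: [0.546, -0.2072, 0.329]
tool_rot: [179.8, 0.2, 88.4]
force: [0.4, 1.3, 0.4]
grip_width: 0.0524
```

Run:
```python
from tilt import *
cv2.imwrite("pics/t10.png",cv2.resize(t[235:305,180:280],None,fx=8,fy=8,interpolation=cv2.INTER_CUBIC))
cv2.imwrite("pics/s10.png",s)
a=np.radians(74);R=axes([0,0,-1],[np.sin(a),-np.cos(a),0])
goto([.549,.236,.34],R)
h=cv2.cvtColor(s,cv2.COLOR_BGR2HSV)
```

```text
t 20.78 pos [ 0.5451 -0.2107  0.3279] rot [1.7988e+02 3.0000e-02 8.8060e+01] q [25.2  9.7 -7.6 89.7  1.3 80.5 15.6] w 0.0524 F [-0.3 -0.1  0.4]
shift cm tool-now [44.66 -1.11 -1.23] after turn [ 43.05 -11.93  -1.21] turn deg [1.200e-01 1.000e-02 1.406e+01]
```

View pics/s10.png

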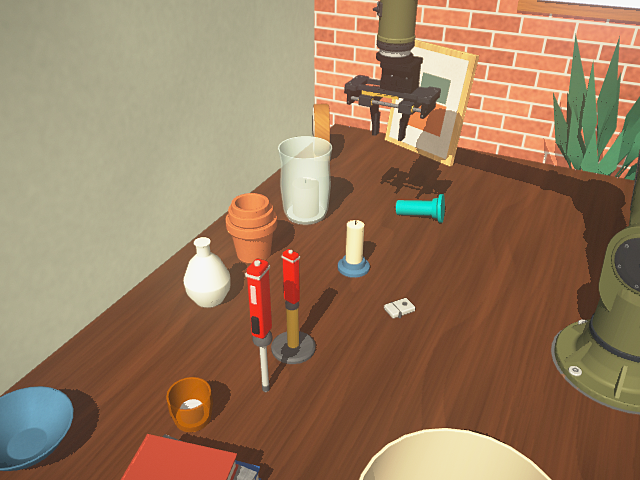

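View pics/t10.png

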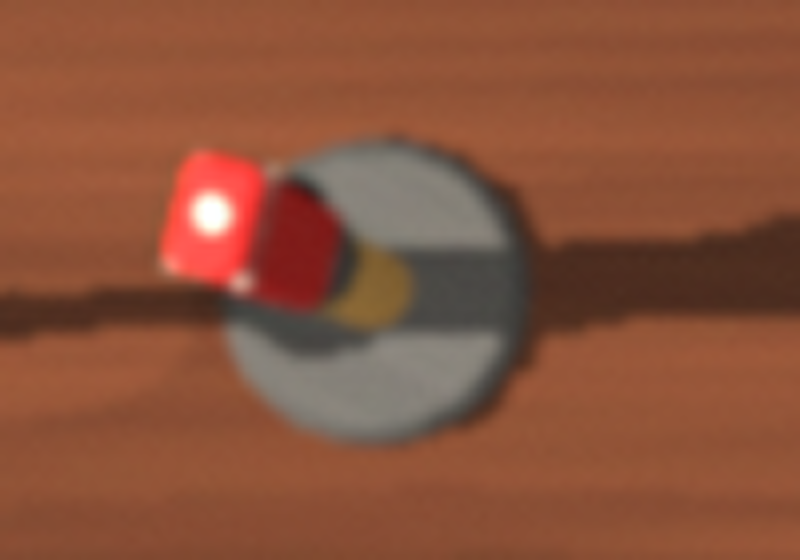

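The candle stands on its own. In the top crop the lighter's long face (26 mm) runs at about −14°. Gripping across it keeps the wide gripper body away from the tall lighter next to it. Moving above the lighter.

drive_tool --pt "0 0 -0.6 0 0 6.2 0.6" --pt "0 0 -0.6 0 0 6.3 0.6" --pt "3.1 -0.765 0 0 0 0 0.6" --pt "3.1 -0.765 0 0 0 0 0.6" --pt "3.1 -0.765 0 0 0 0 0.6" --pt "3.1 -0.765 0 0 0 0 0.6" --pt "3.1 -0.765 0 0 0 0 0.6" --pt "3.1 -0.765 0 0 0 0 0.6" --pt "3.1 -0.765 0 0 0 0 0.6" --pt "3.1 -0.765 0 0 0 0 0.6" --pt "3.1 -0.765 0 0 0 0 0.6" --pt "3.1 -0.765 0 0 0 0 0.6" --pt "3.1 -0.765 0 0 0 0 0.6" --pt "3.1 -0.765 0 0 0 0 0.6" --pt "3.1 -0.765 0 0 0 0 0.6" --pt "3.1 -0.765 0 0 0 0 0.6" --pt "0 0 0 0 0 0 0.6" --pt "0 0 0 0 0 0 0.6"

```text
time_s: 22.28
tool_pos: [0.5505, 0.236, 0.3376]
tool_rot: [-179.9, 0.1, 75.5]
force: [0.1, -0.0, 0.5]
grip_width: 0.0524
```

Run:
```python
from tilt import *
cv2.imwrite("pics/t11.png",cv2.resize(t[200:340,120:300],None,fx=4,fy=4,interpolation=cv2.INTER_CUBIC))
cv2.imwrite("pics/s11.png",cv2.resize(s[120:400,180:420],None,fx=2.1,fy=2.1))
a=np.radians(75.6);R=axes([0,0,-1],[np.sin(a),-np.cos(a),0])
goto([.549,.236,.238],R)
```

```text
t 22.38 pos [0.5514 0.2329 0.3378] rot [179.94   0.18  75.26] q [ -3.9  12.8 -25.7  86.1   5.7  82.5 -44.5] w 0.0523 F [ 0.8 -0.9  0. ]
shift cm tool-now [ 0.27 -0.32  9.98] after turn [ 0.24 -0.31  9.98] turn deg [ 0.06  0.18 -0.34]
```

View pics/s11.png

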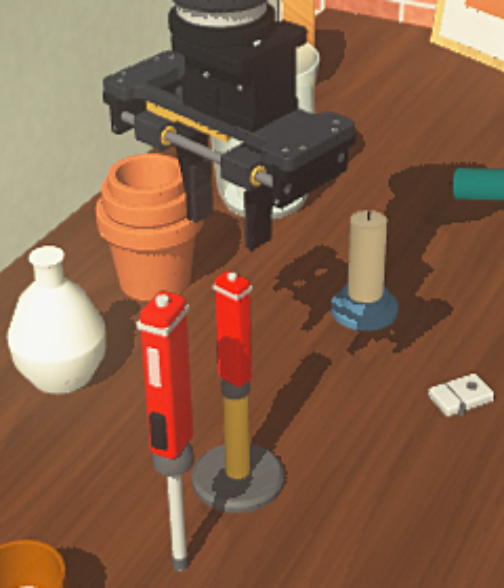

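View pics/t11.png

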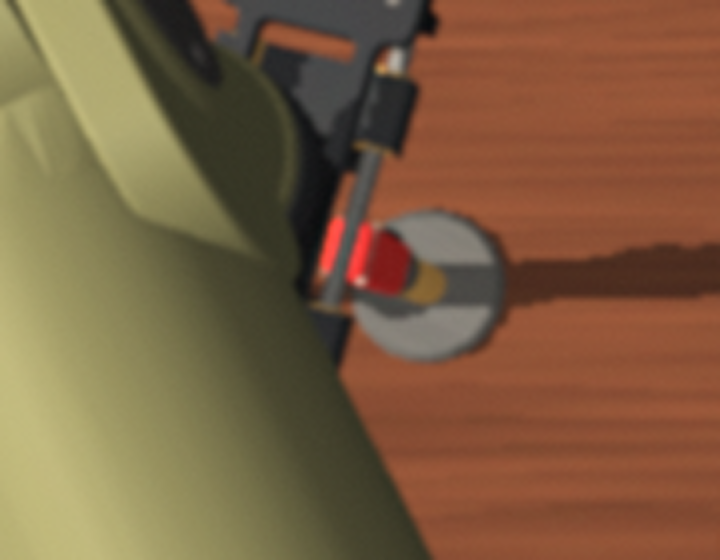

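Fingers are above the small lighter, aligned with its faces. Coming down to just above the top and checking.

drive_tool --pt "0.12 -0.15 1 0 0.1 -0.15 0.6" --pt "0.12 -0.15 1.2 0 0.1 -0.15 0.6" --pt "0 0 1.2 0 0 0 0.6" --pt "0 0 0.3 0 0 0 0.6" --pt "0 0 0 0 0 0 0.6" --pt "0 0 0 0 0 0 0.6" --pt "0 0 0 0 0 0 0.6"

```text
time_s: 22.97
tool_pos: [0.5483, 0.2386, 0.3019]
tool_rot: [179.8, -0.1, 75.8]
force: [-0.1, -0.1, -0.8]
grip_width: 0.0522
```

Run:
```python
from tilt import *
a=np.radians(75.6);R=axes([0,0,-1],[np.sin(a),-np.cos(a),0])
goto([.549,.236,.238],R)
o=env.get_obs();Rr=Rof(o["tool_rot"]);
im=s.copy()
for X in ([.549,.236,.224],):
    p=proj(Ks,Ps,X);print("knob pred",p)
for dy in(.026,-.026):
    p=proj(Ks,Ps,o["tool_pos"]+Rr.apply([0,dy,.07]));print("fingertip pred",p)
cv2.imwrite("pics/s12.png",cv2.resize(s[180:330,220:360],None,fx=4,fy=4,interpolation=cv2.INTER_CUBIC))
```

```text
t 23.07 pos [0.5484 0.2388 0.3022] rot [ 1.7979e+02 -1.2000e-01  7.5780e+01] q [ -4.1  13.4 -25.9  89.5   6.   78.3 -44.8] w 0.0527 F [ 1.1  0.1 -0.2]
shift cm tool-now [-0.26  0.11  6.42] after turn [-0.25  0.13  6.42] turn deg [ 0.21 -0.12  0.18]
knob pred [289.92805917 249.96492916]
fingertip pred [277.98970176 241.12488364]
fingertip pred [300.69095932 252.73535838]
```

View pics/s12.png

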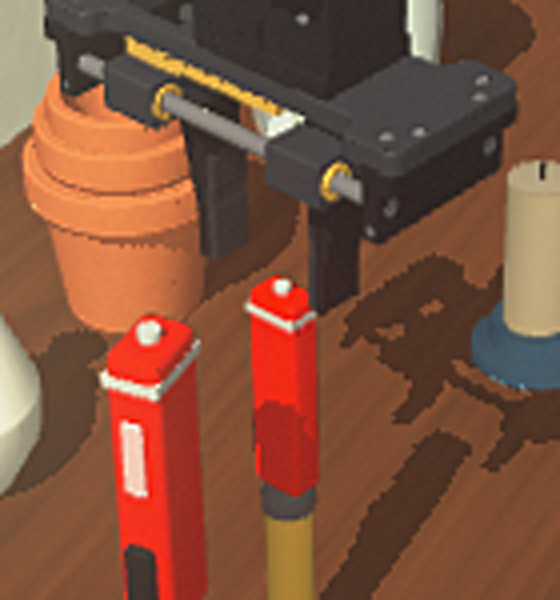

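Knob at (290,252) lies midway between the fingertips at (275,245) and (304,258). Descending around it.

drive_tool --pt "-0.25 0.1 0 0 0 0 0.6" --pt "0 0 0.8 0 0 0 0.6" --pt "0 0 0.8 0 0 0 0.6" --pt "0 0 0.8 0 0 0 0.6" --pt "0 0 0.8 0 0 0 0.6" --pt "0 0 0.8 0 0 0 0.6" --pt "0 0 0.8 0 0 0 0.6" --pt "0 0 0.8 0 0 0 0.6" --pt "0 0 0.7 0 0 0 0.6" --pt "0 0 0 0 0 0 0.6" --pt "0 0 0 0 0 0 0.6"

```text
time_s: 23.98
tool_pos: [0.5485, 0.2359, 0.238]
tool_rot: [179.9, -0.1, 75.8]
force: [-0.0, -0.1, 0.4]
grip_width: 0.0519
```

Run:
```python
from tilt import *
a=np.radians(75.6);R=axes([0,0,-1],[np.sin(a),-np.cos(a),0])
goto([.549,.236,.238],R)
cv2.imwrite("pics/s13.png",cv2.resize(s[180:360,220:360],None,fx=4,fy=3.3,interpolation=cv2.INTER_CUBIC))
```

```text
t 24.08 pos [0.5489 0.2361 0.2389] rot [ 1.7981e+02 -1.1000e-01  7.5770e+01] q [ -4.1  15.5 -25.6  94.4   7.   71.5 -45.4] w 0.0524 F [-0.1  0.4  0.4]
shift cm tool-now [-0.01  0.01  0.09] after turn [-0.01  0.01  0.09] turn deg [ 0.19 -0.11  0.17]
```

View pics/s13.png

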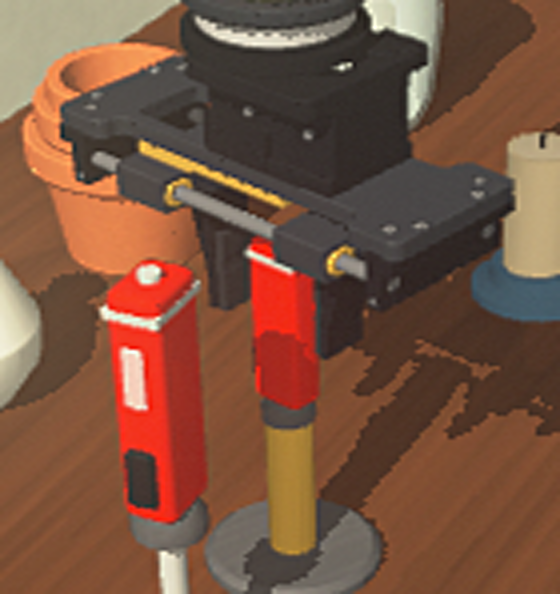

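The handle is between the fingers and nothing else has been touched. Closing.

drive_tool --pt "0 0 0 0 0 0 0.45" --pt "0 0 0 0 0 0 0.38" --pt "0 0 0 0 0 0 0.3" --pt "0 0 0 0 0 0 0.2" --pt "0 0 0 0 0 0 0.1" --pt "0 0 0 0 0 0 0" --pt "0 0 0 0 0 0 0" --pt "0 0 0 0 0 0 0" --force 30

```text
time_s: 24.75
tool_pos: [0.5487, 0.2359, 0.2386]
tool_rot: [179.8, -0.1, 75.8]
force: [-0.3, -0.9, 0.5]
grip_width: 0.0258
```

drive_tool --pt "0 0 -0.3 0 0 0 0" --pt "0 0 -0.5 0 0 0 0" --pt "0 0 -0.7 0 0 0 0" --pt "0 0 0 0 0 0 0"

```text
time_s: 25.08
tool_pos: [0.5493, 0.2363, 0.2554]
tool_rot: [179.7, -0.2, 75.8]
force: [-0.3, -0.1, -1.0]
grip_width: 0.0257
```

Run:
```python
from tilt import *
print(env.get_obs()["force"],env.get_obs()["wrist_torque"],env.get_obs()["grip_width"])
cv2.imwrite("pics/s14.png",cv2.resize(s[180:360,220:360],None,fx=4,fy=3.3,interpolation=cv2.INTER_CUBIC))
```

```text
[-0.45168649 -0.01235206 -0.71288472] [-0.0036789  -0.03821362  0.03624494] 0.025856566316758253
```

View pics/s14.png

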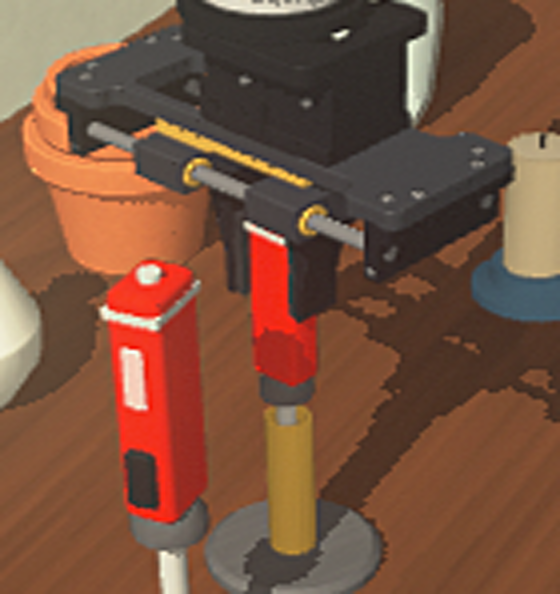

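drive_tool --pt "0 0 -0.8 0 0 0 0" --pt "0 0 -0.9 0 0 0 0" --pt "0 0 -0.9 0 0 0 0" --pt "0 0 -0.9 0 0 0 0" --pt "0 0 -0.9 0 0 0 0" --pt "0 0 -0.9 0 0 0 0" --pt "0 0 -0.9 0 0 0 0" --pt "0 0 -0.9 0 0 0 0" --pt "0 0 -0.9 0 0 0 0" --pt "0 0 -0.9 0 0 0 0" --pt "0 0 -1 0 0 0 0" --pt "0 0 -1 0 0 0 0" --pt "0 0 -1 0 0 0 0" --pt "0 0 -1 0 0 0 0" --pt "0 0 -1 0 0 0 0" --pt "0 0 0 0 0 0 0"

```text
time_s: 26.52
tool_pos: [0.5488, 0.2362, 0.3953]
tool_rot: [179.7, -0.2, 75.8]
force: [0.2, 0.1, -0.4]
grip_width: 0.0258
```

Run:
```python
from tilt import *
o=env.get_obs();print(o["tool_pos"],o["tool_rot"],o["qpos"].round(0))
cv2.imwrite("pics/s15.png",cv2.resize(s[100:380,180:420],None,fx=2.1,fy=2.1))
cv2.imwrite("pics/s15b.png",cv2.resize(s[180:290,320:400],None,fx=5,fy=5,interpolation=cv2.INTER_CUBIC))
cv2.imwrite("pics/t15b.png",cv2.resize(t[235:305,320:420],None,fx=6,fy=6,interpolation=cv2.INTER_CUBIC))
```

```text
[0.54830953 0.23594245 0.39284147] [ 1.79818805e+02 -1.03197301e-01  7.57768146e+01] [ -4.  12. -26.  81.   5.  88. -44.]
```

View pics/s15.png

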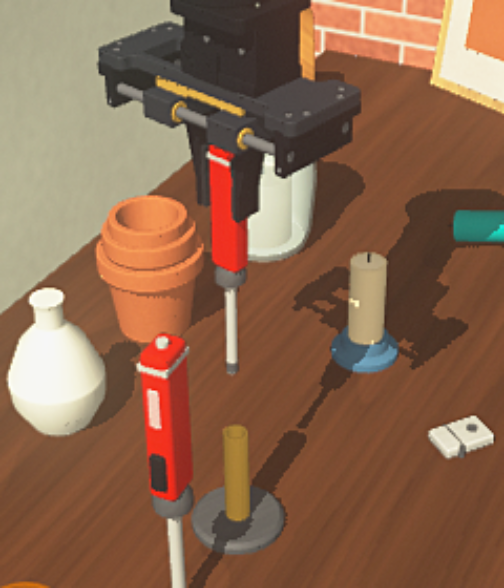

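View pics/s15b.png

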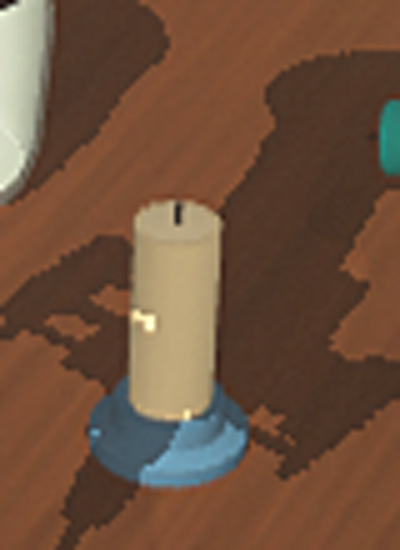

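View pics/t15b.png

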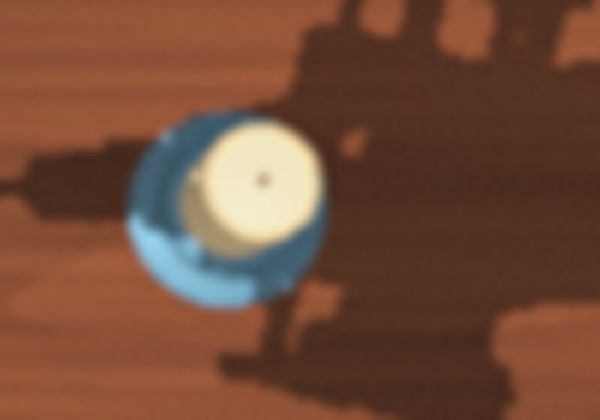

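Run:
```python
from tilt import *
W,e=tri(ray(Kt,Pt,(363.8,264.8)),ray(Ks,Ps,(355.6,220.2)));print("wick",W.round(4),e)
o=env.get_obs();Rr=Rof(o["tool_rot"]);print("tip pred px",proj(Ks,Ps,o["tool_pos"]+Rr.apply([0,0,.2245])))
a=np.radians(75.8);x=np.array([np.cos(a),np.sin(a),0]);R=axes(-x+[0,0,-1],[np.sin(a),-np.cos(a),0]);z=R.apply([0,0,1])
print(z)
for off in(.06,):
    tip=W+[0,0,.003]-z*.004+[0,0,off]-z*[1,1,0]*off;goto(tip-.2245*z,R)
```

```text
wick [ 0.5507 -0.0523  0.1234] [np.float64(0.00023072547018124042), np.float64(0.00023072547018130758)]
tip pred px [291.09104423 276.80824138]
[-0.17345852 -0.68550138 -0.70710678]
t 26.72 pos [0.5481 0.2356 0.3918] rot [ 1.799e+02 -4.000e-02  7.576e+01] q [ -4.1  11.8 -25.9  81.1   5.2  88.2 -43.9] w 0.0259 F [-0.   0.2 -0.7]
shift cm tool-now [-7.45  7.31  4.39] after turn [-2.17  7.32  8.37] turn deg [  0.08 -45.04  -0.07]
```

drive_tool --pt "0 0 0 0 -4 0 0" --pt "0 0 0 0 -6 0 0" --pt "0 0 0 0 -6 0 0" --pt "0 0 0 0 -6 0 0" --pt "0 0 0 0 -6 0 0" --pt "0 0 0 0 -6 0 0" --pt "0 0 0 0 -6 0 0" --pt "0 0 0 0 -5 0 0" --pt "0 0 0 0 0 0 0" --pt "0 0 0 0 0 0 0"

```text
time_s: 27.55
tool_pos: [0.5488, 0.2366, 0.3878]
tool_rot: [-179.8, 41.9, 76.0]
force: [-0.3, 0.5, -0.6]
grip_width: 0.0256
```

```bash
cat > fin.py <<'E'
from tilt import *
W=np.array([.5507,-.0523,.124])
a=np.radians(75.8);x=np.array([np.cos(a),np.sin(a),0]);R=axes(-x+[0,0,-1],[np.sin(a),-np.cos(a),0]);z=R.apply([0,0,1])
E
python3 - <<'E'
from fin import *
o=env.get_obs();Rr=Rof(o["tool_rot"]);print("tip px pred",proj(Ks,Ps,o["tool_pos"]+Rr.apply([0,0,.2245])),proj(Kt,Pt,o["tool_pos"]+Rr.apply([0,0,.2245])))
off=.05
tip=W+[0,0,.003]-z*.004+[0,0,off]-z*[1,1,0]*off;goto(tip-.2245*z,R)
cv2.imwrite("pics/s16.png",cv2.resize(s[60:340,180:460],None,fx=2.1,fy=2.1))
cv2.imwrite("pics/t16.png",cv2.resize(t[200:340,240:420],None,fx=4,fy=4))
E
```

```text
tip px pred [345.49777664 216.3085085 ] [288.81836218 282.36940107]
t 27.65 pos [0.549  0.2358 0.3893] rot [-179.8    41.66   75.99] q [-35.4  28.7  -3.5  66.5  28.5 117.4 -47.3] w 0.0258 F [-0.2  0.2 -0.3]
shift cm tool-now [-2.77  7.24  9.23] after turn [-2.21  7.23  9.38] turn deg [-0.07 -3.34  0.15]
```

View pics/s16.png

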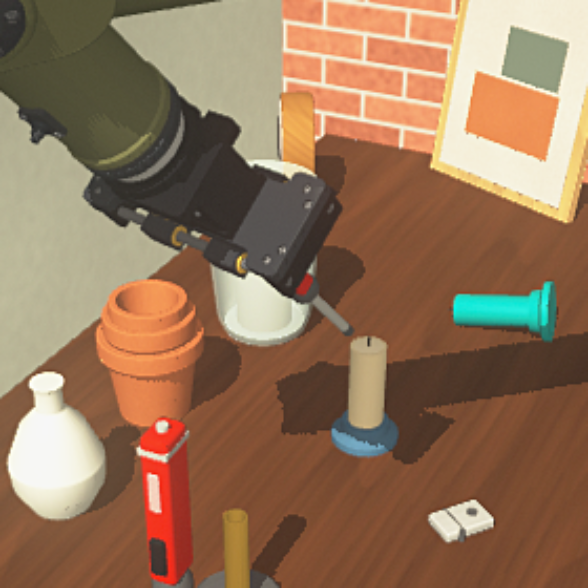

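View pics/t16.png

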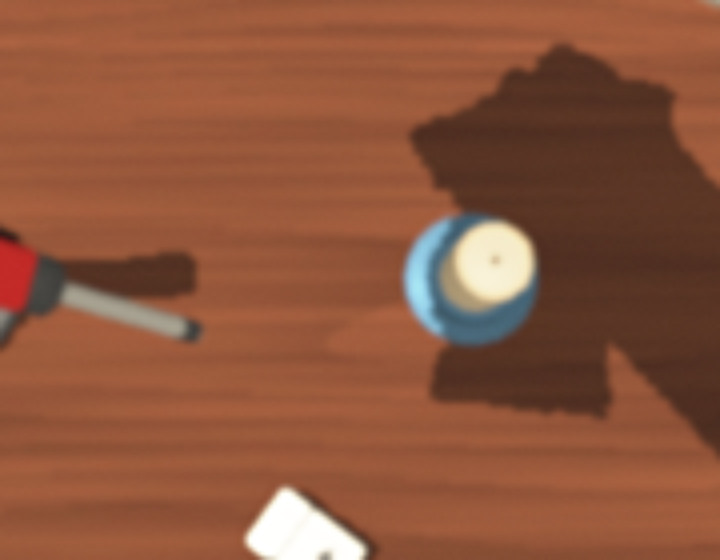

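Nozzle tip is seen where predicted, within 2 px. Moving to a point about 5 cm off the wick.

drive_tool --pt "-0.35 0.9 1.15 0 0 0 0" --pt "-0.35 0.9 1.15 0 0 0 0" --pt "-0.35 0.9 1.15 0 0 0 0" --pt "-0.35 0.9 1.15 0 0 0 0" --pt "-0.35 0.9 1.15 0 0 0 0" --pt "-0.35 0.9 1.15 0 0 0 0" --pt "-0.35 0.9 1.15 0 0 0 0" --pt "-0.3 0.9 1.15 0 0 0 0" --pt "0 0 0 0 -1.7 0 0" --pt "0 0 0 0 -1.6 0 0" --pt "0 0 0 0 0 0 0" --pt "0 0 0 0 0 0 0"

```text
time_s: 28.65
tool_pos: [0.5985, 0.1404, 0.3379]
tool_rot: [-179.7, 45.1, 76.2]
force: [-0.6, 1.3, -0.3]
grip_width: 0.0261
```

```bash
cat > fin2.py <<'E'
from fin import *
import sys
n=sys.argv[1];off=float(sys.argv[2])
o=env.get_obs();Rr=Rof(o["tool_rot"]);T=o["tool_pos"]+Rr.apply([0,0,.2245]);print("tip pred",T.round(4),proj(Ks,Ps,T),proj(Kt,Pt,T),"elev",np.degrees(np.arcsin(-Rr.apply([0,0,1])[2])))
zz=Rr.apply([0,0,1])
tip=W+[0,0,.003]-zz*.004+[0,0,off]-zz*[1,1,0]*off;goto(tip-.2245*zz,Rr)
cv2.imwrite(f"pics/s{n}.png",cv2.resize(s[170:270,310:400],None,fx=6,fy=6,interpolation=cv2.INTER_CUBIC))
cv2.imwrite(f"pics/t{n}.png",cv2.resize(t[225:305,300:400],None,fx=7,fy=7,interpolation=cv2.INTER_CUBIC))
E
python3 fin2.py 17 0.012
```

```text
tip pred [ 0.5597 -0.0143  0.1801] [345.05192923 204.24723449] [346.82094277 257.42190729] elev 44.93176898470645
t 28.75 pos [0.5987 0.1398 0.3387] rot [-179.81   45.07   76.05] q [-29.7  30.   -0.5  71.8  32.8 109.9 -41.7] w 0.0261 F [ 0.2  0.4 -0.7]
shift cm tool-now [0.75 0.07 4.67] after turn [0.75 0.07 4.67] turn deg [0. 0. 0.]
```

View pics/s17.png

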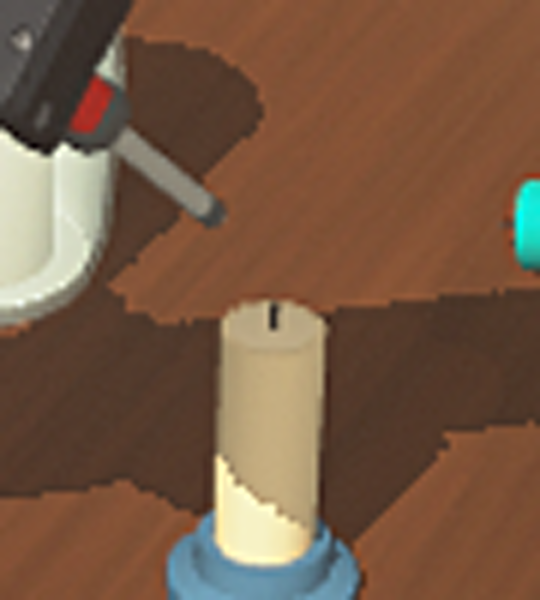

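View pics/t17.png

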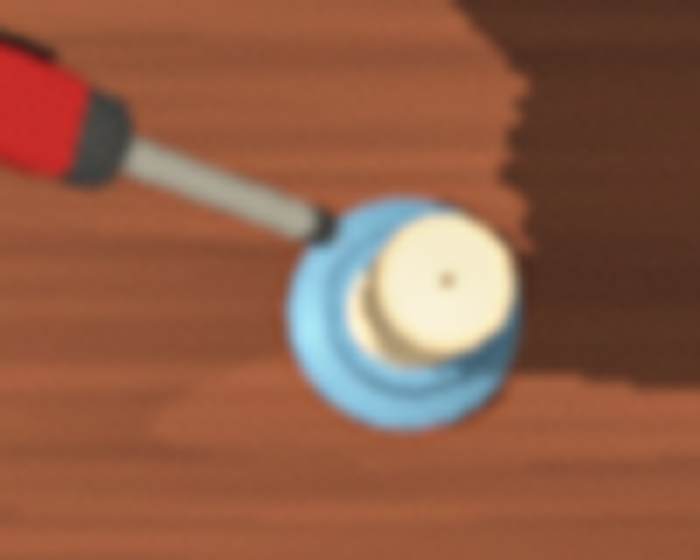

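```bash
cat > rel.py <<'E'
from fin import *
import sys
v=list(map(float,sys.argv[1:9])) # crop px: tip side, tip top, wick side, wick top
S=lambda x,y:(310+x/6-.4,170+y/6-.4);T=lambda x,y:(300+x/7-.4,225+y/7-.4)
t1,e1=tri(ray(Kt,Pt,T(*v[2:4])),ray(Ks,Ps,S(*v[:2])));w1,e2=tri(ray(Kt,Pt,T(*v[6:8])),ray(Ks,Ps,S(*v[4:6])))
print("tip",t1.round(4),e1[0].round(4),"wick",w1.round(4),e2[0].round(4))
o=env.get_obs();Rr=Rof(o["tool_rot"]);zz=Rr.apply([0,0,1]);print("tip by tool",(o["tool_pos"]+.2245*zz).round(4))
for off in map(float,sys.argv[9:]):
    goal=w1+[0,0,.003]-zz*.004+[0,0,off]-zz*[1,1,0]*off
    print("off",off,"shift tool cm",(Rr.inv().apply(goal-t1)*100).round(2))
E
python3 rel.py 216 216 323 228 273 303 447 279 0.012 0
```

```text
tip [ 0.5592 -0.0129  0.1779] 0.0013 wick [ 0.5514 -0.0515  0.1238] 0.0001
tip by tool [ 0.5597 -0.0149  0.1804]
off 0.012 shift tool cm [0.59 0.2  4.54]
off 0.0 shift tool cm [0.84 0.2  5.99]
```

drive_tool --pt "0.12 0.03 0.9 0 0 0 0" --pt "0.12 0.03 0.9 0 0 0 0" --pt "0.12 0.03 0.9 0 0 0 0" --pt "0.12 0.03 0.9 0 0 0 0" --pt "0.12 0.03 0.8 0 0 0 0" --pt "0 0 0 0 0 0 0" --pt "0 0 0 0 0 0 0" --pt "0 0 0 0 0 0 0" --pt "0 0 0 0 0 0 0"

```text
time_s: 29.6
tool_pos: [0.5938, 0.1123, 0.3037]
tool_rot: [-179.9, 45.1, 75.9]
force: [-0.8, 0.5, -1.5]
grip_width: 0.0259
```

```bash
python3 fin2.py 18 0.0
```

```text
tip pred [ 0.5546 -0.0417  0.1451] [352.1360968  213.34234422] [359.60494988 261.86793364] elev 44.939812418372966
t 29.7 pos [0.5938 0.1124 0.3037] rot [-179.86   45.06   75.92] q [-28.1  29.   -0.2  77.3  32.8 105.2 -42.8] w 0.026 F [-0.1 -0.4 -0.3]
shift cm tool-now [ 0.48 -0.12  1.68] after turn [ 0.48 -0.12  1.68] turn deg [0. 0. 0.]
```

View pics/s18.png

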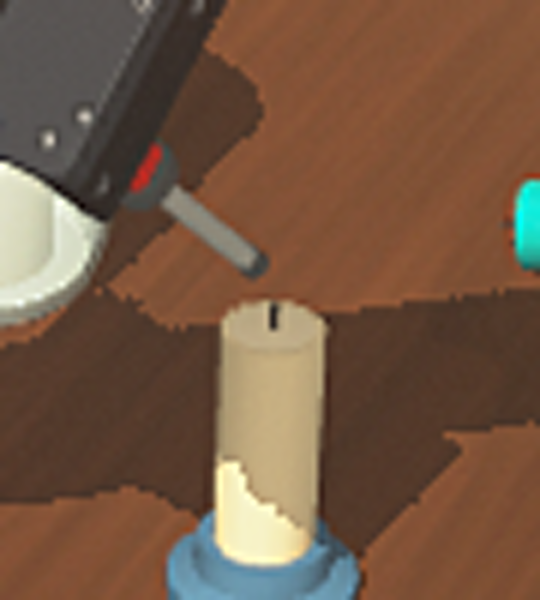

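View pics/t18.png

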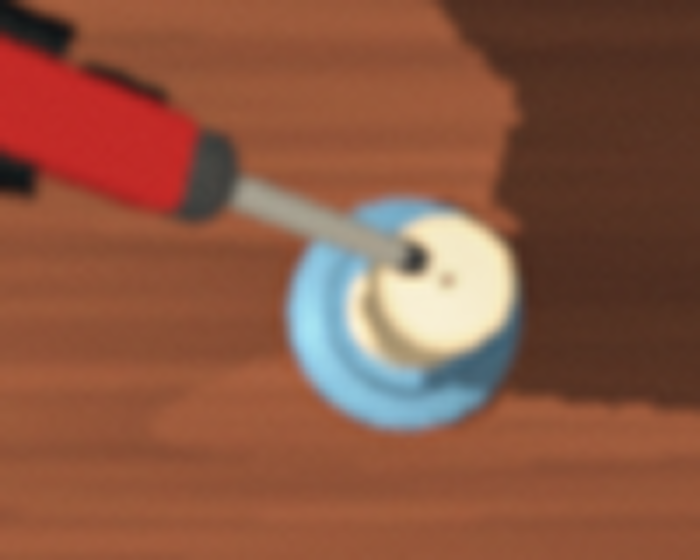

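```bash
python3 rel.py 259 266 417 260 273 302 447 279 0
```

```text
tip [ 0.554  -0.0413  0.1441] 0.001 wick [ 0.5514 -0.0515  0.1243] 0.0001
tip by tool [ 0.5545 -0.0419  0.145 ]
off 0.0 shift tool cm [ 0.45 -0.01  1.53]
```

drive_tool --pt "0.1 0 0.35 0 0 0 0" --pt "0.1 0 0.35 0 0 0 0" --pt "0.1 0 0.35 0 0 0 0" --pt "0.1 0 0.35 0 0 0 0" --pt "0.05 0 0.1 0 0 0 0" --pt "0 0 0 0 0 0 0" --pt "0 0 0 0 0 0 0" --pt "0 0 0 0 0 0 0"

```text
time_s: 30.47
tool_pos: [0.5918, 0.1047, 0.2897]
tool_rot: [-179.8, 45.1, 75.9]
force: [0.1, 0.8, -0.3]
grip_width: 0.0258
```

```bash
python3 fin2.py 19 0.0
```

```text
tip pred [ 0.5526 -0.0493  0.1312] [354.24699729 217.50570099] [362.75557121 263.58496456] elev 44.91384431700265
t 30.57 pos [0.5919 0.1048 0.2897] rot [-179.84   45.09   75.91] q [-2.770e+01  2.890e+01 -1.000e-01  7.900e+01  3.270e+01  1.036e+02
 -4.340e+01] w 0.0261 F [ 0.1  0.1 -0.6]
shift cm tool-now [ 0.06 -0.11  0.14] after turn [ 0.06 -0.11  0.14] turn deg [0. 0. 0.]
```

View pics/s19.png

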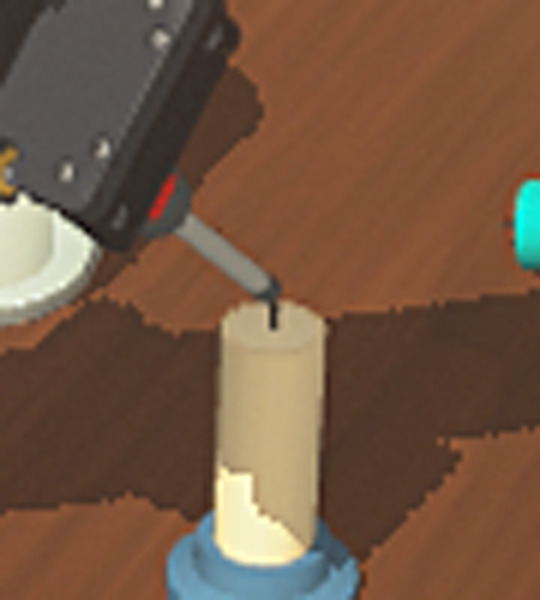

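View pics/t19.png

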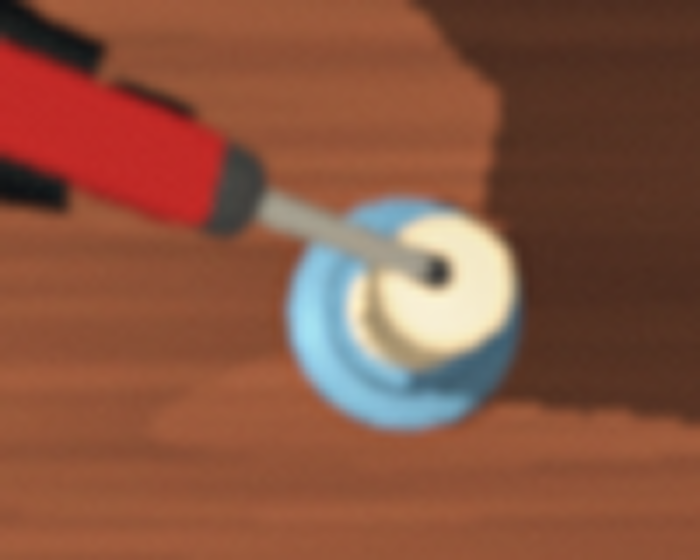

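The tip sits right above and beside the wick in both views: side crop (271,289) against wick top (273,302), top crop (438,271) against (447,279). Now a check that everything is still, then hand in.

```bash
python3 rel.py 270 288 437 271 273 302 447 279 0
python3 - <<'E'
from h import *
s,_,_=cam("side");cv2.imwrite("pics/s20.png",s);o=env.get_obs();print(o["time_s"],o["tool_pos"],o["tool_rot"],o["joint_velocities"].round(2),o["grip_width"],o["force"])
E
```

```text
tip [ 0.5522 -0.0481  0.1318] 0.0009 wick [ 0.5514 -0.0515  0.1243] 0.0001
tip by tool [ 0.5525 -0.0493  0.1312]
off 0.0 shift tool cm [0.08 0.   0.17]
30.7167 [0.59181723 0.10475174 0.28965155] [-179.82759229   45.09363557   75.92089916] [ 0.03  0.01  0.01  0.03  0.02  0.02 -0.  ] 0.025531379565454062 [-0.31539814  0.04183445 -1.036385  ]
```

View pics/s20.png

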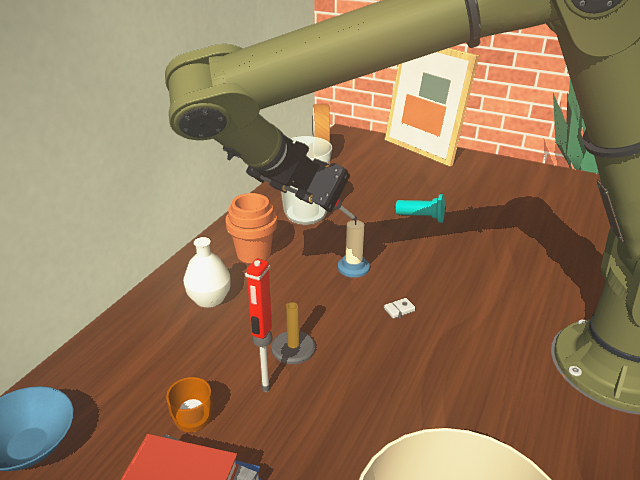

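drive_tool --pt "0.08 0 0.18 0 0 0 0" --pt "0 0 0 0 0 0 0" --pt "0 0 0 0 0 0 0" --pt "0 0 0 0 0 0 0"

```text
time_s: 31.05
tool_pos: [0.5916, 0.1039, 0.2877]
tool_rot: [-179.8, 45.1, 75.9]
force: [-0.5, 0.3, -0.4]
grip_width: 0.0262
```

```bash
python3 fin2.py 21 0.0
```

```text
tip pred [ 0.5522 -0.0501  0.1293] [354.50980919 218.14428644] [363.06788694 263.84118407] elev 44.89749717580286
t 31.15 pos [0.5916 0.104  0.2877] rot [-179.82   45.1    75.92] q [-2.770e+01  2.900e+01 -1.000e-01  7.920e+01  3.270e+01  1.034e+02
 -4.340e+01] w 0.0259 F [ 0.3 -0.1 -1.5]
shift cm tool-now [-0.02 -0.1  -0.06] after turn [-0.02 -0.1  -0.06] turn deg [0. 0. 0.]
```

View pics/s21.png

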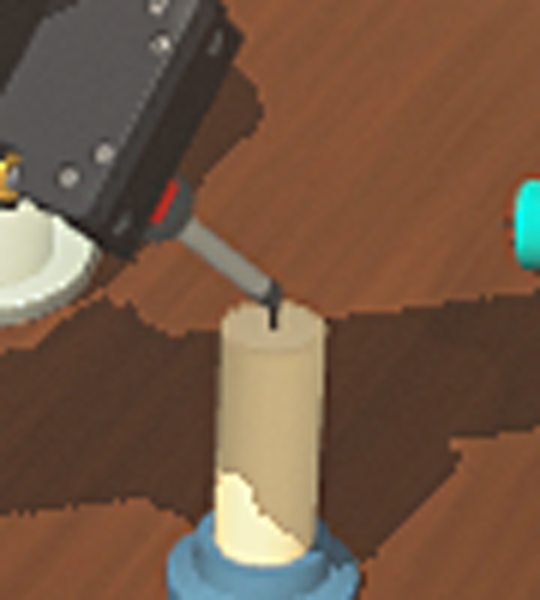

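The tip is at the wick and clear of the wax, and the candle hasn't moved. Handing in.

```bash
python3 -c "
from cell import env
print(env.sign_off())"
```

```text
the job is handed in; nothing more can be done
None
```

The candle is standing upright again on the shelf at about (0.551, −0.052), and I let go of it. I then drew the small red lighter out of its stand and am holding it at a 44.9° slant, nozzle low, with the hand off to the +y side. I handed the job in at about 31 s.

- **Tip at the wick:** by the arm's pose, the tip is about 5 mm above and beside the top of the wick. It is clear of the wax, and the force reading showed no contact. The two measures of the tip's position, images and arm pose, differed by 1–2.5 mm.
- **Wick height:** in the images the wick top came out at 0.122–0.124 m, where a standing candle should give 0.125 m; that is within the calibration.
- **Rest of the scene:** in the last full side view, the stand, the ornaments and the two decoys (turquoise candle, taller lighter) were still standing or lying where they began. I judged this by eye and did not measure it.
- **What went wrong on the way:** my first plan for setting the candle down ran two joints up to their range limits. I replanned with a fitted arm model and set it down from the −y side instead. The last joint but one also reached its limit briefly while I was tilting the lighter, which stopped the tilt at 42° until I moved.

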